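# Two-pulse demagnetising of sockets

## Task

Demagnetise all the chrome sockets that are out on the mat: put them on the demagnetiser's black plate, press the red roller lever down just until the switch clicks, without overtravel, and let it up again; then turn the selector knob clockwise past its detent until it clicks into the weak setting, and with all the sockets still on the plate press the lever to its click once more and let it up. Finally put all the sockets in the white ceramic tray, each resting on its floor, let go, leaving the knob at weak and the glass tumbler and the wrench in the tray as they are.

Things in the scene. Friction and masses are not known exactly. Their poses are not given: they have to be found in the camera images.
- socket_a: Chrome socket, a plain cylinder 52 mm in diameter and 60 mm long, about 0.45 kg, standing on end at the start (open dark end up) on the bamboo mat, whose top is 4 mm above the work surface. Origin at the middle of its length, on the axis; z along the axis. Two or three of the four sockets are present.
- socket_b: Chrome socket, a plain cylinder 54 mm in diameter and 60 mm long, about 0.45 kg, standing on end at the start (open dark end up) on the bamboo mat, whose top is 4 mm above the work surface. Origin at the middle of its length, on the axis; z along the axis. Two or three of the four sockets are present.
- socket_c: Chrome socket, a plain cylinder 58 mm in diameter and 60 mm long, about 0.45 kg, standing on end at the start (open dark end up) on the bamboo mat, whose top is 4 mm above the work surface. Origin at the middle of its length, on the axis; z along the axis. Two or three of the four sockets are present.
- socket_d: Chrome socket, a plain cylinder 56 mm in diameter and 60 mm long, about 0.45 kg, standing on end at the start (open dark end up) on the bamboo mat, whose top is 4 mm above the work surface. Origin at the middle of its length, on the axis; z along the axis. Two or three of the four sockets are present.
- demag: Demagnetiser: blue machine fixed to the bench, 260 x 290 mm, standing on the mat. Origin at the centre of its underside. Its -x half (facing the robot, with some yaw) is the low black work plate; its +x part (x from 30 to 130 mm) is the control block, top 60 mm above the origin, which carries the selector knob at (80, -75) mm and the roller-lever switch: grey switch body at (80, 20) mm, 50 x 46 mm, top 114 mm above the origin, lever reaching towards +y.
- plate (a point): Centre of the top face of the demagnetiser's black plate, 30 mm above the machine's origin; the plate, with a yellow outline, measures 150 mm (x) by 270 mm (y) and is bounded by a 20 mm high, 6 mm thick lip in front and at both sides and by the control block at the back; axes as demag.
- lever (a joint): Angle of the switch's steel lever, rad: 0 free, grows as the roller is pushed down; spring-returned, with a stop at 0.45. It clicks at 0.20 (roller 15 mm down); beyond 0.32 (roller 24 mm down) is harmful overtravel. Push at the roller: about 4.5 N at the start, 5 N at 0.13 rad, then falling through the click to about 3 N at 0.31 rad; it springs back up when let go.
- roller (a point): Centre of the red roller at the lever's end: 22 mm diameter, 24 mm wide along its axle, which lies along demag's x. At rest it is 110 mm above the machine's origin, 94 mm to the machine's +y and 80 mm to its +x. The lever turns about a hinge 75 mm from the roller's centre (towards -y, 10 mm lower), so the roller goes nearly straight down. Moves with the lever.
- dial (a joint): Angle of the black selector knob, rad, growing clockwise seen from above. Two detents: 0 = strong (white pointer to the large red dot, the start), 1.05 = weak (small green dot). It resists with about 0.13 N m at first, goes over the hump at 0.52 and then snaps on into 1.05 by itself; stops at 0 and 1.05.
- dial_grip (a point): Point on the selector knob's axis (vertical), 36 mm above the control block's top, at the height to grip. The knob is a bar 50 mm long, 14 mm thick and 42 mm high (10 to 52 mm above the block) on a 56 mm disc; the bar lies along this point's x, the pointer end to -x. Turns with the knob.
- tray: White square ceramic tray, 270 x 270 mm, rim 30 mm high, wall 7 mm, floor 7 mm thick; fixed. Origin at the centre of its underside, x away from the robot (with some yaw). Its far part (x above 0) holds the glass tumbler and the wrench; a yellow clamp sits on the +x rim, 53 mm high; the near half is empty.
- tray_in (a point): Centre of the tray's inner floor; axes as tray.
- tumbler: Clear glass tumbler upside down in the tray's far part, 68 mm diameter, 72 mm high. Origin at the centre of its lower end, z up. Leave alone.
- wrench: Silver socket wrench lying in the tray along the far rim, 185 mm long along its y, 36 mm wide, up to 33 mm high. Origin underneath near the middle. Leave alone.
- extension: Steel extension bar lying on the mat between the sockets, 120 mm long along its y, up to 18 mm high. Origin underneath. May stay where it is.
Mind the look-alikes: they are no part of the job. Leave any yellow look-alike of the socket_d alone.

How it is judged:
On the way, in this order (a step that is already met when the one before it is completed fails the run):
1. all sockets rest on the black plate, released, with the lever up and the knob at strong (x of socket_a in the frame of plate between -0.075 and 0.075 m and y of socket_a in the frame of plate between -0.135 and 0.135 m and z of socket_a in the frame of plate between 0.015 and 0.042 m and x of socket_b in the frame of plate between -0.075 and 0.075 m and y of socket_b in the frame of plate between -0.135 and 0.135 m and z of socket_b in the frame of plate between 0.015 and 0.042 m and x of socket_c in the frame of plate between -0.075 and 0.075 m and y of socket_c in the frame of plate between -0.135 and 0.135 m and z of socket_c in the frame of plate between 0.015 and 0.042 m and x of socket_d in the frame of plate between -0.075 and 0.075 m and y of socket_d in the frame of plate between -0.135 and 0.135 m and z of socket_d in the frame of plate between 0.015 and 0.042 m and linear speed of each of socket_a, socket_b, socket_c, socket_d below 0.03 m/s and contact force between the fingers and socket_a below 0.1 N and contact force between the fingers and socket_b below 0.1 N and contact force between the fingers and socket_c below 0.1 N and contact force between the fingers and socket_d below 0.1 N and value of joint lever below 0.06 rad and value of joint dial below 0.2 rad), for 0.2 s.
2. first pulse: lever pressed to its click with the knob at strong and all sockets on the plate (x of socket_a in the frame of plate between -0.075 and 0.075 m and y of socket_a in the frame of plate between -0.135 and 0.135 m and z of socket_a in the frame of plate between 0.015 and 0.042 m and x of socket_b in the frame of plate between -0.075 and 0.075 m and y of socket_b in the frame of plate between -0.135 and 0.135 m and z of socket_b in the frame of plate between 0.015 and 0.042 m and x of socket_c in the frame of plate between -0.075 and 0.075 m and y of socket_c in the frame of plate between -0.135 and 0.135 m and z of socket_c in the frame of plate between 0.015 and 0.042 m and x of socket_d in the frame of plate between -0.075 and 0.075 m and y of socket_d in the frame of plate between -0.135 and 0.135 m and z of socket_d in the frame of plate between 0.015 and 0.042 m and value of joint lever between 0.2 and 0.32 rad and value of joint dial below 0.2 rad), for 0.2 s.
3. lever let up again (value of joint lever below 0.06 rad and value of joint dial below 0.2 rad), for 0.1 s.
4. knob turned past its detent into the weak setting, lever up (value of joint lever below 0.06 rad and value of joint dial above 0.9 rad), for 0.2 s.
5. second pulse: lever pressed to its click with the knob at weak and all sockets on the plate (x of socket_a in the frame of plate between -0.075 and 0.075 m and y of socket_a in the frame of plate between -0.135 and 0.135 m and z of socket_a in the frame of plate between 0.015 and 0.042 m and x of socket_b in the frame of plate between -0.075 and 0.075 m and y of socket_b in the frame of plate between -0.135 and 0.135 m and z of socket_b in the frame of plate between 0.015 and 0.042 m and x of socket_c in the frame of plate between -0.075 and 0.075 m and y of socket_c in the frame of plate between -0.135 and 0.135 m and z of socket_c in the frame of plate between 0.015 and 0.042 m and x of socket_d in the frame of plate between -0.075 and 0.075 m and y of socket_d in the frame of plate between -0.135 and 0.135 m and z of socket_d in the frame of plate between 0.015 and 0.042 m and value of joint lever between 0.2 and 0.32 rad and value of joint dial above 0.9 rad), for 0.2 s.
6. lever let up again (all of step 4), for 0.1 s.
At the end, for the whole second after the job is handed in: Every socket present rests on the tray's floor (its middle inside the rim, standing or lying, not on another thing), released and still; the lever is up (below 0.06 rad), the knob at weak (above 0.9 rad); tumbler and wrench within 30 mm of where they began and the tumbler upright (all of step 6 and x of socket_a in the frame of tray_in between -0.128 and 0.128 m and y of socket_a in the frame of tray_in between -0.128 and 0.128 m and z of socket_a in the frame of tray_in between 0.015 and 0.042 m and x of socket_b in the frame of tray_in between -0.128 and 0.128 m and y of socket_b in the frame of tray_in between -0.128 and 0.128 m and z of socket_b in the frame of tray_in between 0.015 and 0.042 m and x of socket_c in the frame of tray_in between -0.128 and 0.128 m and y of socket_c in the frame of tray_in between -0.128 and 0.128 m and z of socket_c in the frame of tray_in between 0.015 and 0.042 m and x of socket_d in the frame of tray_in between -0.128 and 0.128 m and y of socket_d in the frame of tray_in between -0.128 and 0.128 m and z of socket_d in the frame of tray_in between 0.015 and 0.042 m and linear speed of each of socket_a, socket_b, socket_c, socket_d below 0.03 m/s and contact force between the fingers and socket_a below 0.1 N and contact force between the fingers and socket_b below 0.1 N and contact force between the fingers and socket_c below 0.1 N and contact force between the fingers and socket_d below 0.1 N and distance of each of tumbler, wrench from where it was at the start of the episode below 0.03 m and angle between tumbler's own z axis and vertical below 0.15 rad); the robot touches nothing.
It fails at once if the switch lever is pressed into overtravel (beyond 0.32 rad) (value of joint lever above 0.32 rad).
It fails at once if the glass tumbler is tipped over (angle between tumbler's own z axis and vertical above 0.6 rad).
Of socket_a, socket_b, socket_c, socket_d only 2 to 3 are there at a start; the rules pass over those that are not, and their reading is None.
At some moment in a run one of socket_a, socket_b, socket_c, socket_d may be knocked a few centimetres aside while the robot is not near it.
It also fails if it takes over 210 s, if anything falls off the work surface, if the arm or the gripper's body presses on something with over 40 N, if the wrist force passes 120 N, or if a joint passes its speed limit or range.

## Robot

A 6-joint arm with a two-finger parallel gripper is mounted at the origin on the work surface. World frame = base frame: x ahead of the robot, y to its left, z up, the work surface at z = 0. Lengths are in m, angles in rad, forces in N, time in s.
With the tool pointing down it reaches from about 0.35 to 0.775 m from the base axis. Payload 5.5 kg.
Tool frame: the origin (TCP) lies at the very end of the fingers, on their centre line; the grasp point (between the pads) lies hold_point_z behind it (hold_point_z is the distance from the TCP to the grasp point, in m); x points along the fingers, y is the direction in which the jaws open and shut, and the axes are right-handed (so a half turn about x gives the same grasp; the last joint's range is limited). The gripper opens to 85 mm and grips with 20 to 120 N. Pads are 22 mm wide; open, the fingers measure 114 mm over their backs; the gripper's body (76 mm by 85 mm) begins 54 mm behind the grasp point. The pads swing forward as they close: fully open they stand 13 mm farther back than shut.
Start: joints at [1.117, 0.313, 0.046, 1.304, 0, 1.431], TCP at [0.178, 0.547, 0.231] pointing down, gripper open.
Joint ranges: [-2.76, 2.76], [-0.86, 1.69], [-1.03, 1.26], [-2.2, 2.34], [-1.47, 1.5], [-3.14, 3.14]. Speed limits (rad/s): [2.57, 2.57, 3.14, 3.14, 3.14, 3.14].

## Interface

Orientations are given as a unit quaternion [w, x, y, z].
In Python, from workcell import * gives the robot as it stands. The module is installed in compiled form; this text tells all that it offers.
- The arm moves only by the tool step_arm, never from a script. Its argument "targets" is a list of rows, each a list of 3 entries, a list of its own where there are three numbers: the turn, a rotation vector about the tool's x, y, z in degrees, then the shift along the tool's x, y, z in cm, then the finger opening in cm, from 0 to 8.54. A call has exactly 10 rows; each row shifts and turns the commanded pose from where the row before left it, along the tool's axes as they then stand; what a row does not reach is not made up. A row lasts 1/10 s, in which the tool goes at most 50 mm and 8.59 degrees, less where a joint would pass 70% of its speed; a pose out of reach is approached as far as the arm can. A call with a gripper value outside its range is refused whole. The fingers move at their own pace and stop on an object; "force" is the grip in N (left out, the last holds). Time passes only in rows, so rows that do not move let the fingers close, or fill a call up. It gives the time, the measured TCP pose, the force and the opening at its end, in the units of the state.
- get_state(): the state, without advancing time (a new reading comes with each control period).
- read_camera(name): name is "scene" or "side" or "wrist"; returns the picture (420x560x3 uint8, red, green, blue); there is no depth.
- camera_model(name): a dict with "fx", "fy", "cx", "cy" (pixels), "xyz" and "rotation" of the camera in the world; the wrist camera has in their place "T_tool_cam" (4x4, takes a point from camera to tool coordinates, whose origin is the TCP and whose axes are the tool frame's). Camera axes: x right, y down, z forward; pixel columns grow to the right and rows downward; lengths in m; the calibration is good to about 2 mm. A picture is of the moment at which its call begins: read the wrist's pose just before it. camera_model takes no time and is no camera call.
- hand_in(): hands the job in, once; it reports no verdict.
Trained networks look in the newest picture that a camera, given by its name, has taken for a name from the list of things; names that differ only in an ending like _2 or _b are one class to them, and where a whole thing is asked for, a point or a joint stands for the part that bears it (a point fixed in the world has none). Each returns a list of dicts, best first, with "p" (0 to 1); they miss things now and then, are a little off and sometimes report something else, mostly with a low value. They report only what shows in the picture. A call takes as long as a camera call. They do not tell look-alikes from the thing itself.
- find_in(camera, label): "extent" ([left, top, width, height] in pixels, round what is visible of it).
- silhouettes(camera, label): "mask" (420x560 bool, what is visible of it) and "extent" ([left, top, width, height] in pixels, round what is visible of it).
The state is a dict: "clock": time; "joint_pos": joint angles; "qvel": joint speeds; "tau": joint torques, N m; "tcp_pos": TCP position; "orientation": TCP orientation; "wrist_force": force on the tool from outside, world axes, zero at the start; "ft_torque": the same for the moment, N m; "finger_gap": finger opening in m.
Only numpy, scipy, OpenCV 4.12 (cv2) and the standard library are available. Lean on these libraries where they do the work, as an engineer would, in place of code of your own. Each camera call takes 0.05 s, during which the arm holds its last target.

## Working session

There is one attempt and no reset: what is moved stays moved. The work goes in short steps, Python scripts to look and compute and a tool call to move; the robot and the scene stay as the last step left them, time stands still between calls to the robot, and variables do not carry over. Pictures are saved under pics/ and viewed, and the job is handed in when it is done.

Besides the shell and the picture viewer there is one more tool, called after "Emit:" as a command line: name --argument value ..., lists and objects as JSON in quotes. step_arm: Moves the arm, as the interface text tells. Its arguments: {"type":"object","properties":{"targets":{"type":"array","items":{"type":"array"}},"force":{"type":"number"}},"required":["targets"]}

```bash
mkdir -p pics; cat > h.py <<'E'
from workcell import *
import numpy as np, cv2
from scipy.spatial.transform import Rotation as R
def save(n,f): 
    im=read_camera(n); cv2.imwrite('pics/'+f+'.png',cv2.cvtColor(im,cv2.COLOR_RGB2BGR)); return im
def q2R(q): return R.from_quat([q[1],q[2],q[3],q[0]]).as_matrix()
def cam(name,st=None):
    m=camera_model(name)
    K=np.array([[m['fx'],0,m['cx']],[0,m['fy'],m['cy']],[0,0,1]])
    if 'T_tool_cam' in m:
        T=np.array(m['T_tool_cam']); Rt=q2R(st['orientation']); Rw=Rt@T[:3,:3]; p=Rt@T[:3,3]+np.array(st['tcp_pos'])
    else:
        Rw=np.array(m['rotation']); p=np.array(m['xyz'])
        if Rw.shape!=(3,3): Rw=q2R(Rw)
    return K,Rw,p
def ray(name,uv,z,st=None):
    K,Rw,p=cam(name,st); d=Rw@np.linalg.inv(K)@np.array([uv[0],uv[1],1.]); return p+d*(z-p[2])/d[2]
def proj(name,P,st=None):
    K,Rw,p=cam(name,st); c=(np.atleast_2d(P)-p)@Rw; u=c@K.T; return u[:,:2]/u[:,2:]
E
python3 - <<'E'
from h import *
s=get_state(); print(s)
for n in ['scene','side','wrist']:
    save(n,n+'0'); print(n,camera_model(n))
E
```

```text
{'clock': 0.0, 'joint_pos': array([1.11742073e+00, 3.14038133e-01, 4.49375131e-02, 1.30358953e+00,
       2.74039877e-05, 1.43118877e+00]), 'qvel': array([-0.00180467,  0.00020308, -0.00023108, -0.00126171, -0.00072973,
        0.00116931]), 'tau': array([ 9.59359350e-04, -4.80628717e+01,  2.98533046e+01,  1.92941894e-02,
       -2.71484387e-04, -4.83067112e-06]), 'tcp_pos': array([0.17724365, 0.54644792, 0.23037045]), 'orientation': array([ 0.69821754,  0.10984169,  0.69862733, -0.11111673]), 'wrist_force': array([-0.22200716, -0.0390039 ,  0.14985681]), 'ft_torque': array([ 0.0264156 ,  0.02969786, -0.02900453]), 'finger_gap': 0.08518620033817907}
scene {'fx': 435.7556017069071, 'fy': 435.7556017069071, 'cx': 283.8178241109772, 'cy': 211.06055734253258, 'xyz': array([ 0.92136448, -0.96248671,  0.78444486]), 'rotation': array([-0.46688023,  0.85304904,  0.20998579, -0.10117384])}
side {'fx': 546.6720762049582, 'fy': 546.6720762049582, 'cx': 278.25135519834265, 'cy': 214.15973639512788, 'xyz': array([-0.24359572, -0.87181119,  1.10795969]), 'rotation': array([-0.37690708,  0.86221456, -0.31322961,  0.12811839])}
wrist {'fx': 312.991793316805, 'fy': 312.991793316805, 'cx': 281.18879735828546, 'cy': 205.04440630551062, 'T_tool_cam': array([[ 5.92260532e-04, -3.02541143e-01,  9.53136142e-01,
        -1.43314607e-01],
       [ 9.99999802e-01,  3.81466104e-04, -5.00297074e-04,
         1.22068379e-03],
       [-2.12228682e-04,  9.53136250e-01,  3.02541310e-01,
        -7.78490873e-02],
       [ 0.00000000e+00,  0.00000000e+00,  0.00000000e+00,
         1.00000000e+00]])}
```

View pics/scene0.png

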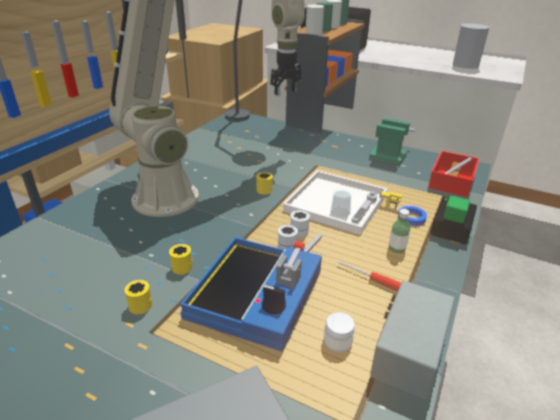

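View pics/side0.png

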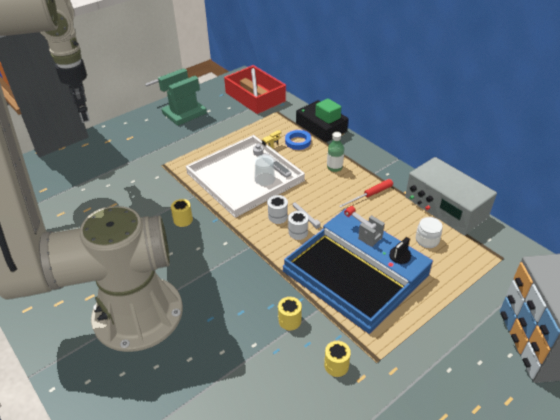

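View pics/wrist0.png

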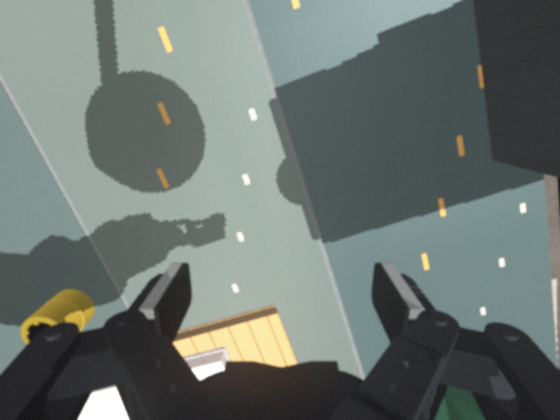

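```bash
python3 - <<'E'
import cv2
a=cv2.imread('pics/scene0.png'); b=cv2.imread('pics/side0.png')
cv2.imwrite('pics/c1.png',cv2.resize(a[200:360,170:370],None,fx=4,fy=3.75,interpolation=cv2.INTER_CUBIC)[:600])
cv2.imwrite('pics/c2.png',cv2.resize(b[140:330,250:450],None,fx=4,fy=3.15,interpolation=cv2.INTER_CUBIC)[:600])
E
```

```text
(no output)
```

View pics/c1.png

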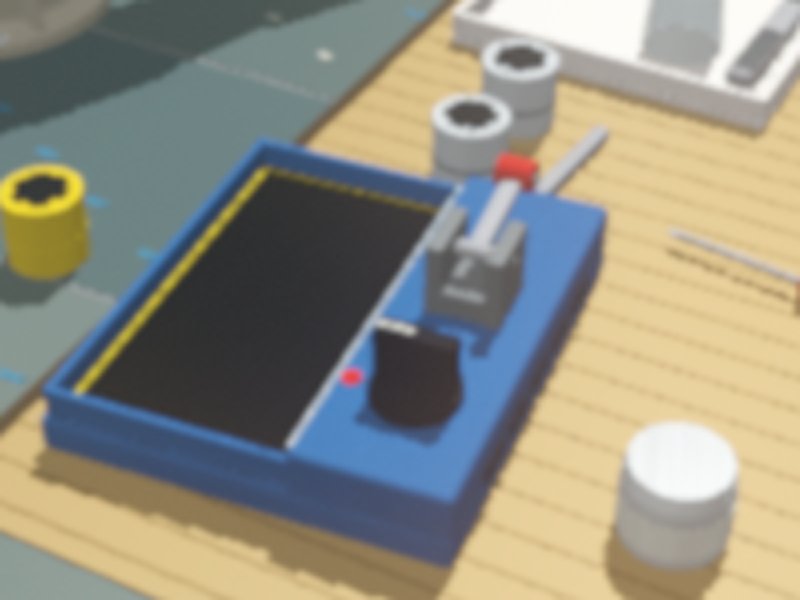

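View pics/c2.png

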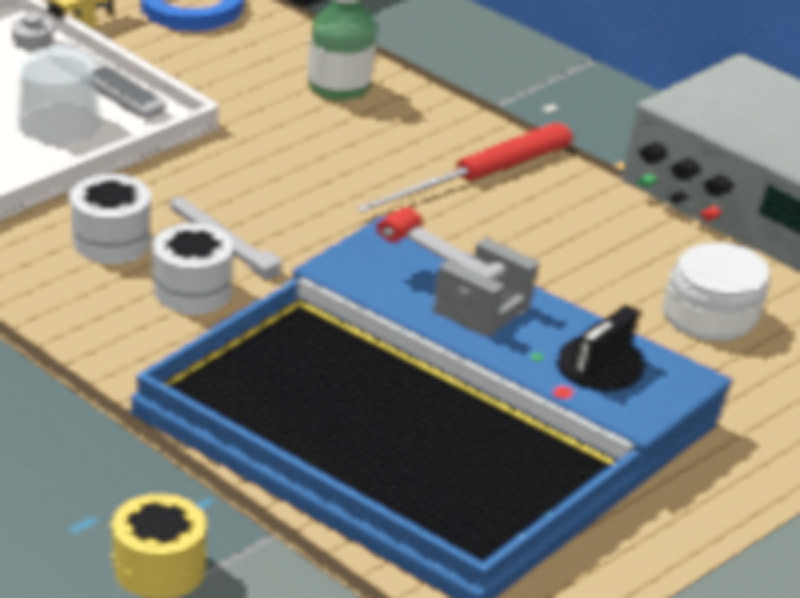

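```bash
python3 - <<'E'
from h import *
from scipy.optimize import least_squares
a=cv2.imread('pics/scene0.png'); b=cv2.imread('pics/side0.png')
cv2.imwrite('pics/c3.png',cv2.resize(a[160:245,270:410],None,fx=5,fy=5,interpolation=cv2.INTER_CUBIC))
cv2.imwrite('pics/c4.png',cv2.resize(b[120:220,170:310],None,fx=5,fy=5,interpolation=cv2.INTER_CUBIC))
S=lambda u,v:(170+u/4,200+v/3.75)
D=lambda u,v:(250+u/4,140+v/3.15)
obs=[('scene',(-130,145,50),S(265,142)),('scene',(-130,-145,50),S(50,395)),('scene',(130,145,60),S(605,208)),('scene',(130,-145,60),S(455,497)),('scene',(80,94,110),S(517,170)),
('side',(-130,145,50),D(140,380)),('side',(-130,-145,50),D(483,568)),('side',(130,-145,60),D(730,383)),('side',(30,145,60),D(298,275)),('side',(80,94,110),D(400,223))]
def f(p):
    r=[]
    c,s=np.cos(p[2]),np.sin(p[2])
    for n,l,uv in obs:
        l=np.array(l)/1000
        P=[p[0]+c*l[0]-s*l[1],p[1]+s*l[0]+c*l[1],0.004+l[2]]
        r+=list(proj(n,P)[0]-uv)
    return r
r=least_squares(f,[.55,-.1,0]); print(r.x,np.round(r.fun,1))
for uv in [(471,115),(521,57)]: print('scene sock',ray('scene',S(*uv),.064))
for uv in [(194,243),(111,192)]: print('side sock',ray('side',D(*uv),.064))
for uv in [(602,132),(545,190)]: print('ext',ray('scene',S(*uv),.014))
for c in ['scene','side']:
  for d in silhouettes(c,'socket_a')[:6]:
    m=d['mask'];ys,xs=np.nonzero(m);print(c,d['p'],d['extent'],xs.mean(),ys.mean(),ray(c,(xs.mean(),ys.mean()),.034))
E
```

```text
[ 0.50668511 -0.26018784  0.10843987] [-1.7 -2.3 -3.8 -0.9  2.  -0.7  0.9  1.8  0.7  0.9 -2.7 -1.9  1.5  2.2
  2.1 -2.4 -1.7 -2.6  0.3  0.1]
scene sock [ 0.48896176 -0.04911458  0.064     ]
scene sock [0.48625106 0.04048753 0.064     ]
side sock [ 0.49000429 -0.04698525  0.064     ]
side sock [0.48918227 0.04260111 0.064     ]
ext [0.55578886 0.0407974  0.014     ]
ext [ 0.54919971 -0.0482185   0.014     ]
scene 0.96 [287.2, 209.3, 22.6, 31.1] 299.4394299287411 222.61995249406175 [0.48339218 0.04387222 0.034     ]
scene 0.87 [124.8, 282.0, 28.1, 32.6] 137.87110481586402 297.828611898017 [ 0.27933731 -0.43224774  0.034     ]
scene 0.81 [259.3, 175.6, 14.5, 20.2] 263.5552050473186 183.3564668769716 [0.26930614 0.20331069 0.034     ]
scene 0.65 [275.8, 228.2, 23.2, 19.5] 286.45320197044333 237.0024630541872 [ 0.48176491 -0.04120704  0.034     ]
scene 0.58 [172.4, 245.3, 19.9, 26.6] 180.41636363636363 258.88545454545454 [ 0.27622602 -0.26684636  0.034     ]
scene 0.56 [281.7, 170.3, 122.8, 64.5] 336.67079493087556 200.65408986175115 [0.53672713 0.21981295 0.034     ]
side 0.92 [287.2, 210.7, 18.1, 32.0] 298.2157258064516 225.05443548387098 [ 0.48917934 -0.04717611  0.034     ]
side 0.71 [275.2, 295.8, 27.8, 33.4] 289.3425797503467 313.4854368932039 [ 0.27243245 -0.26332145  0.034     ]
side 0.71 [323.9, 343.6, 24.6, 34.0] 337.008760951189 358.46182728410514 [ 0.2739323  -0.42618397  0.034     ]
side 0.67 [169.2, 199.6, 25.7, 29.1] 181.67722772277227 212.33465346534655 [0.26703699 0.21160967 0.034     ]
side 0.59 [267.8, 195.5, 19.9, 26.2] 277.8081632653061 208.65510204081633 [0.48895591 0.04280647 0.034     ]
```

View pics/c3.png

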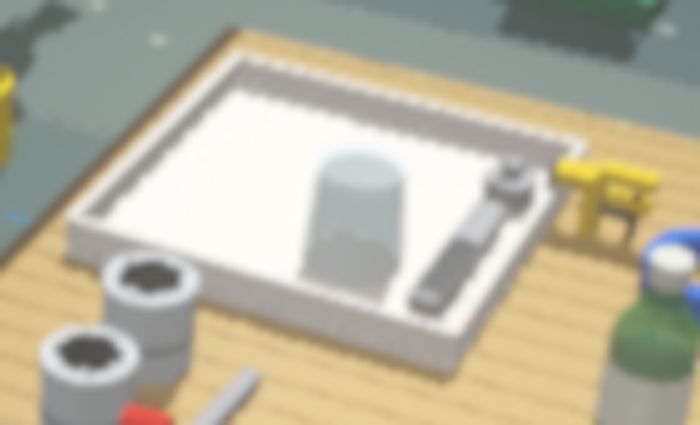

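View pics/c4.png

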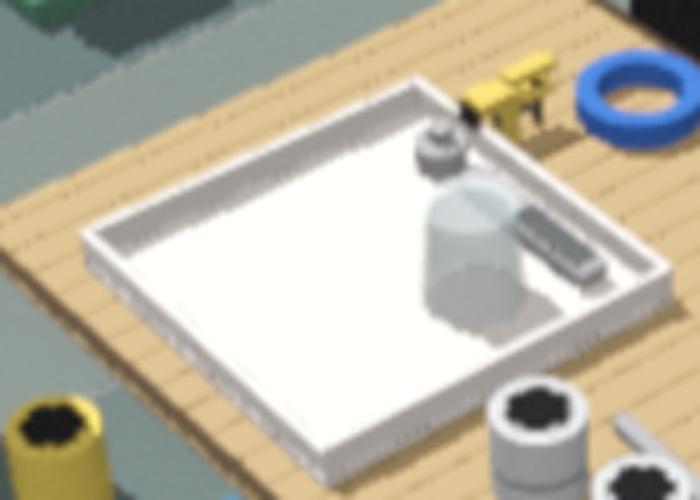

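```bash
python3 - <<'E'
from h import *
from scipy.optimize import least_squares
S=lambda u,v:(170+u/4,200+v/3.75)
D=lambda u,v:(250+u/4,140+v/3.15)
obs=[('scene',(-126,141,50),S(265,142)),('scene',(-126,-141,50),S(50,395)),('scene',(130,145,60),S(605,208)),('scene',(130,-145,60),S(455,497)),('scene',(80,94,110),S(517,170)),
('side',(-126,141,50),D(140,380)),('side',(-126,-141,50),D(483,568)),('side',(130,-145,60),D(730,383)),('side',(30,145,60),D(298,275)),('side',(80,94,110),D(400,223)),
('scene',(30,-135,30),S(290,447)),('side',(30,135,30),D(298,305)),('side',(30,-135,30),D(615,463))]
T=lambda u,v:(270+u/5,160+v/5)
U=lambda u,v:(170+u/5,120+v/5)
ot=[('scene',(-135,135,30),T(235,52)),('scene',(135,135,30),T(587,143)),('scene',(-135,-135,30),T(65,215)),('scene',(135,-135,30),T(450,350)),
('side',(-135,135,30),U(82,235)),('side',(135,135,30),U(415,78)),('side',(135,-135,30),U(672,265)),('side',(-135,-135,30),U(325,455))]
for obs in (obs,ot):
  def f(p):
    r=[]
    c,s=np.cos(p[2]),np.sin(p[2])
    for n,l,uv in obs:
        l=np.array(l)/1000
        P=[p[0]+c*l[0]-s*l[1],p[1]+s*l[0]+c*l[1],0.004+l[2]]
        r+=list(proj(n,P)[0]-uv)
    return r
  r=least_squares(f,[.55,-.1,0],loss='soft_l1'); print(r.x,np.round(f(r.x),1))
print('tumbler base side',ray('side',U(475,290),.011), 'top',ray('side',U(478,200),.083),ray('scene',T(361,170),.083))
E
```

```text
[ 0.50401981 -0.25991788  0.10719065] [-1.7 -1.6 -2.2 -2.2  1.2 -1.  -0.3  1.3 -0.2  0.6 -1.4 -1.6  0.2  0.7
  1.4 -1.9 -2.4 -2.2 -0.4  0.5  0.5  7.6 -0.1 -2.2  2.5  0.3]
[ 0.52495843  0.24907373 -0.01808771] [-0.5 -0.2 -0.2 -0.  -0.7  0.5  1.2 -2.7 -0.6 -0.5  0.8 -0.4  1.   0.6
 -0.3 -0.1]
tumbler base side [0.56513654 0.19940125 0.011     ] top [0.56774738 0.19605109 0.083     ] [0.56261922 0.18913859 0.083     ]
```

```bash
cat >> h.py <<'E'
def tool(st): return q2R(st['orientation'])
def go(xyz,yaw=None,st=None):
    """tool shifts(cm) in present tool axes to TCP xyz ; yaw = jaw-axis (tool y) angle world, mod pi; gives turn about tool x deg, and residual tilt correction"""
    st=st or get_state(); Rt=tool(st); d=np.array(xyz)-st['tcp_pos']
    out={'t':round(st['clock'],2),'tcp':np.round(st['tcp_pos'],4),'F':np.round(st['wrist_force'],1),'gap':round(st['finger_gap'],4)}
    yc=np.arctan2(Rt[1,1],Rt[0,1]); out['jaw']=round(np.degrees(yc),1)
    if yaw is None: yaw=yc
    dy=(yaw-yc+np.pi/2)%np.pi-np.pi/2
    Rg_y=np.array([np.cos(yc+dy),np.sin(yc+dy),0]); x=np.array([0,0,-1.]); Rg=np.c_[x,Rg_y,np.cross(x,Rg_y)]
    out['turn']=np.round(np.degrees(R.from_matrix(Rt.T@Rg).as_rotvec()),2)
    out['shift_cm_before_turn']=np.round(Rt.T@d*100,2); out['shift_after_turn']=np.round(Rg.T@d*100,2)
    out['j6']=round(st['joint_pos'][5],2)
    for k,v in out.items(): print(k,v)
E
python3 - <<'E'
from h import *
import workcell; print([x for x in dir(workcell) if not x.startswith('_')])
print(globals().get('hold_point_z'))
print(np.round(tool(get_state()),3))
go((.489,-.047,.25),0.0)
E
```

```text
['MotionError', 'camera_model', 'find_in', 'get_state', 'hand_in', 'hold_point_z', 'read_camera', 'silhouettes']
0.0187
[[ 0.     0.309  0.951]
 [ 0.     0.951 -0.309]
 [-1.     0.     0.   ]]
t 1.25
tcp [0.1775 0.547  0.2313]
F [0.1 0.7 0.2]
gap 0.0857
jaw 72.0
turn [72.02 -0.   -0.  ]
shift_cm_before_turn [ -1.87 -46.88  47.96]
shift_after_turn [-1.87 31.15 59.4 ]
j6 1.43
```

Emit:
step_arm --targets '[[[0,0,0],[-0.1,-2.35,2.4],8.5],[[0,0,0],[-0.1,-2.35,2.4],8.5],[[0,0,0],[-0.1,-2.35,2.4],8.5],[[0,0,0],[-0.1,-2.35,2.4],8.5],[[0,0,0],[-0.1,-2.35,2.4],8.5],[[0,0,0],[-0.1,-2.35,2.4],8.5],[[0,0,0],[-0.1,-2.35,2.4],8.5],[[0,0,0],[-0.1,-2.35,2.4],8.5],[[0,0,0],[-0.1,-2.35,2.4],8.5],[[0,0,0],[-0.1,-2.35,2.4],8.5]]'

```text
clock: 2.25
tcp_pos: [0.3337, 0.2482, 0.2416]
orientation: [0.699, 0.111, 0.698, -0.11]
wrist_force: [0.4, 0.4, -0.3]
finger_gap: 0.085
```

Emit:
step_arm --targets '[[[0,0,0],[-0.1,-2.35,2.4],8.5],[[0,0,0],[-0.1,-2.35,2.4],8.5],[[0,0,0],[-0.1,-2.35,2.4],8.5],[[0,0,0],[-0.1,-2.35,2.4],8.5],[[0,0,0],[-0.1,-2.35,2.4],8.5],[[0,0,0],[-0.1,-2.35,2.4],8.5],[[0,0,0],[-0.1,-2.35,2.4],8.5],[[0,0,0],[-0.1,-2.35,2.4],8.5],[[0,0,0],[-0.1,-2.35,2.4],8.5],[[0,0,0],[-0.1,-2.35,2.4],8.5]]'

```text
clock: 3.25
tcp_pos: [0.4895, -0.0497, 0.2515]
orientation: [0.699, 0.111, 0.698, -0.111]
wrist_force: [-0.5, 1.1, 0.7]
finger_gap: 0.085
```

Emit:
step_arm --targets '[[[8,0,0],[0,0,0],8.5],[[8,0,0],[0,0,0],8.5],[[8,0,0],[0,0,0],8.5],[[8,0,0],[0,0,0],8.5],[[8,0,0],[0,0,0],8.5],[[8,0,0],[0,0,0],8.5],[[8,0,0],[0,0,0],8.5],[[8,0,0],[0,0,0],8.5],[[8,0,0],[0,0,0],8.5],[[0,0,0],[0,0,0],8.5]]'

```text
clock: 4.25
tcp_pos: [0.489, -0.0483, 0.2513]
orientation: [0.5, 0.5, 0.5, -0.5]
wrist_force: [0.2, -0.6, -0.1]
finger_gap: 0.0847
```

```bash
python3 - <<'E'
from h import *
s=get_state(); save('wrist','w1')
go((.489,-.047,.25),0.0)
for d in silhouettes('wrist','socket_a')[:5]:
    m=d['mask'];ys,xs=np.nonzero(m);e=d['extent'];print(d['p'],np.round(e),ray('wrist',(xs.mean(),ys.mean()),.034,s))
E
```

```text
t 4.3
tcp [ 0.489  -0.0482  0.2513]
F [-0.2  0.5  0.5]
gap 0.0852
jaw 0.2
turn [ 0.19 -0.   -0.01]
shift_cm_before_turn [ 0.13  0.   -0.12]
shift_after_turn [ 0.13  0.   -0.12]
j6 1.31
0.84 [255. 148.  53.  59.] [ 0.48811113 -0.05011219  0.034     ]
0.71 [252.  62.  58.  59.] [0.48565038 0.04272356 0.034     ]
0.37 [123. 411.   3.   8.] [ 0.24736183 -0.42767487  0.034     ]
```

View pics/w1.png

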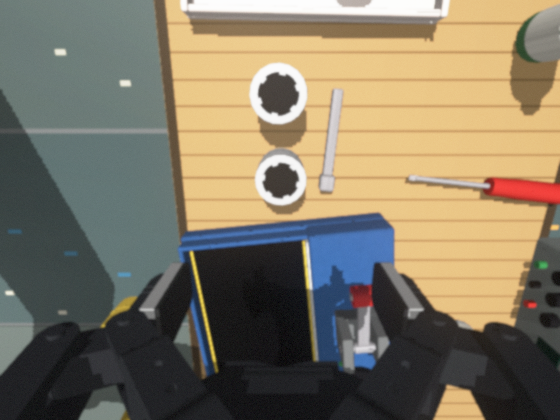

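```bash
python3 - <<'E'
from h import *
s=get_state()
for uv in [(280.5,179.5),(278.5,93.5),(255,179.5),(306,179.5),(250,93),(307,93)]: print(uv,ray('wrist',uv,.064,s))
# block corner/roller: (380,216) far-left corner +x+y, (306,224)
print('roller',ray('wrist',(361,295),.118,s)); print('corner',ray('wrist',(381,215),.064,s))
go((.489,-.048,.03),0)
E
```

```text
(280.5, 179.5) [ 0.48811036 -0.04585176  0.064     ]
(278.5, 93.5) [0.48584053 0.04174992 0.064     ]
(255, 179.5) [ 0.46054393 -0.0459691   0.064     ]
(306, 179.5) [ 0.51566866 -0.04573444  0.064     ]
(250, 93) [0.45747023 0.04211153 0.064     ]
(307, 93) [0.51420106 0.04232631 0.064     ]
roller [ 0.57086886 -0.15365907  0.118     ]
corner [ 0.60077567 -0.08604251  0.064     ]
t 4.35
tcp [ 0.489  -0.0483  0.2514]
F [-1.1  0.1  0. ]
gap 0.0851
jaw 0.2
turn [ 0.21 -0.   -0.01]
shift_cm_before_turn [ 2.214e+01 -1.000e-02 -3.000e-02]
shift_after_turn [22.14 -0.   -0.03]
j6 1.31
```

Emit:
step_arm --targets '[[[0,0,0],[3,0,-0.15],8.5],[[0,0,0],[3,0,0],8.5],[[0,0,0],[3,0,0],8.5],[[0,0,0],[3,0,0],8.5],[[0,0,0],[3,0,0],8.5],[[0,0,0],[3,0,0],8.5],[[0,0,0],[2.6,0,0],8.5],[[0,0,0],[2,0,0],8.5],[[0,0,0],[0,0,0],8.5],[[0,0,0],[0,0,0],8.5]]' --force 40

```text
clock: 5.35
tcp_pos: [0.4889, -0.0467, 0.0255]
orientation: [0.5, 0.499, 0.501, -0.5]
wrist_force: [0.4, -0.3, 0.2]
finger_gap: 0.085
```

Emit:
step_arm --targets '[[[0,0,0],[0,0,0],4],[[0,0,0],[0,0,0],4],[[0,0,0],[0,0,0],4],[[0,0,0],[0,0,0],4],[[0,0,0],[0,0,0],4],[[0,0,0],[0,0,0],4],[[0,0,0],[0,0,0],4],[[0,0,0],[0,0,0],4],[[0,0,0],[0,0,0],4],[[0,0,0],[0,0,0],4]]'

```text
clock: 6.35
tcp_pos: [0.4897, -0.047, 0.0267]
orientation: [0.501, 0.5, 0.5, -0.5]
wrist_force: [-1.9, -0.3, 6.0]
finger_gap: 0.0553
```

```bash
python3 - <<'E'
from h import *
s=get_state(); save('wrist','w2'); save('scene','s2')
go((.489,-.048,.03),0)
E
```

```text
t 6.45
tcp [ 0.4898 -0.047   0.0267]
F [-1.6 -0.   5.9]
gap 0.055
jaw 0.0
turn [ 0.04  0.04 -0.11]
shift_cm_before_turn [-0.33 -0.07  0.1 ]
shift_after_turn [-0.33 -0.08  0.1 ]
j6 1.31
```

View pics/w2.png

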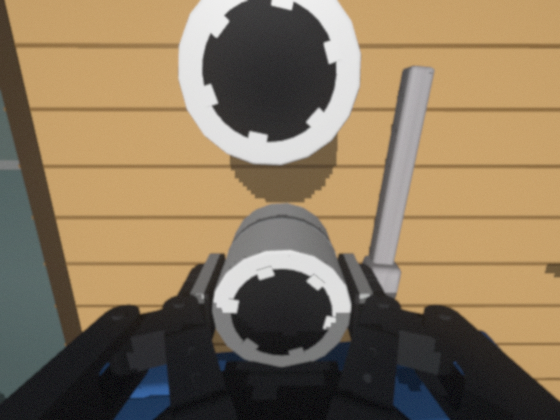

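Emit:
step_arm --targets '[[[0,0,0],[-2,0,0],4],[[0,0,0],[-3,0,0],4],[[0,0,0],[-3,0,0],4],[[0,0,0],[-3,0,0],4],[[0,0,0],[-3,0,0],4],[[0,0,0],[0,-0.4,3],4],[[0,0,0],[0,-0.4,3],4],[[0,0,0],[0,-0.4,3],4],[[0,0,0],[0,-0.4,3],4],[[0,0,0],[0,-0.4,3],4]]'

```text
clock: 7.45
tcp_pos: [0.4685, -0.1976, 0.1654]
orientation: [0.5, 0.5, 0.5, -0.5]
wrist_force: [0.1, 0.5, -3.6]
finger_gap: 0.055
```

```bash
python3 - <<'E'
from h import *
s=get_state(); save('wrist','w3'); save('scene','s3')
go((.4552,-.3206,.16),.107)
E
```

```text
t 7.55
tcp [ 0.4688 -0.2001  0.1654]
F [-0.5  1.  -4.1]
gap 0.0551
jaw -0.2
turn [-6.33  0.1  -0.03]
shift_cm_before_turn [ 0.56 -1.32 12.06]
shift_after_turn [ 0.54 -2.64 11.84]
j6 1.01
```

View pics/w3.png

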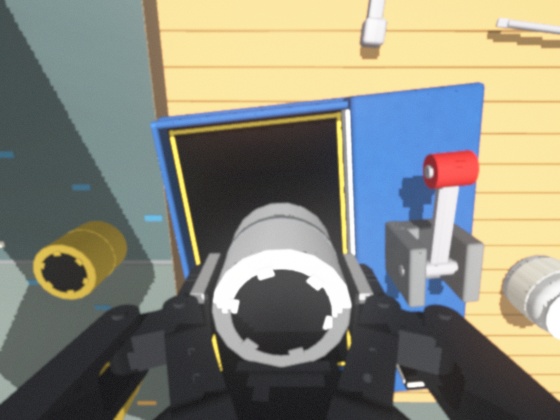

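View pics/s3.png

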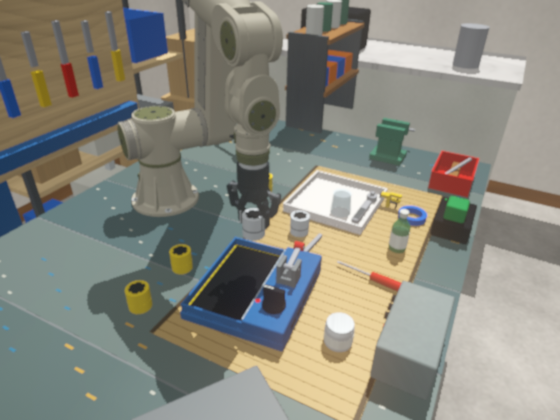

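```bash
python3 - <<'E'
from h import *
from scipy.optimize import least_squares
s=get_state()
obs=[((130,145,60),(482,85)),((-126,141,50),(155,124)),((80,94,110),(450,171)),((30,135,30),(341,115)),((-120,135,30),(172,134))]
def f(p):
    c,q=np.cos(p[2]),np.sin(p[2]);r=[]
    for l,uv in obs:
        l=np.array(l)/1000
        r+=list(proj('wrist',[p[0]+c*l[0]-q*l[1],p[1]+q*l[0]+c*l[1],0.004+l[2]],s)[0]-uv)
    return r
r=least_squares(f,[.5,-.26,.1]);print(r.x,np.round(r.fun,1))
E
```

```text
[ 0.50574609 -0.26484864  0.10542716] [ 5.7 -1.1 -4.4  3.6 -0.5  3.   2.4 -2.4 -3.6 -1.6]
```

Emit:
step_arm --targets '[[[-6.3,0,0],[0,0,0],4],[[0,0,0],[0,-0.5,2.4],4],[[0,0,0],[0,-0.5,2.4],4],[[0,0,0],[0,-0.5,2.4],4],[[0,0,0],[0,-0.5,2.4],4],[[0,0,0],[0,-0.5,2.4],4],[[0,0,0],[0,0,0],4],[[0,0,0],[0,0,0],4],[[0,0,0],[0,0,0],4],[[0,0,0],[0,0,0],4]]'

```text
clock: 8.55
tcp_pos: [0.4574, -0.3176, 0.1653]
orientation: [0.527, 0.471, 0.527, -0.471]
wrist_force: [-0.3, -0.4, -3.6]
finger_gap: 0.0549
```

```bash
python3 - <<'E'
from h import *
go((.4562,-.323,.06),.107)
E
```

```text
t 8.55
tcp [ 0.4574 -0.3176  0.1653]
F [-0.3 -0.4 -3.6]
gap 0.0549
jaw 6.4
turn [ 0.26 -0.04  0.01]
shift_cm_before_turn [10.53 -0.18  0.53]
shift_after_turn [10.53 -0.18  0.52]
j6 0.71
```

Emit:
step_arm --targets '[[[0,0,0],[2.5,-0.1,0.5],4],[[0,0,0],[2.5,0,0],4],[[0,0,0],[2.5,0,0],4],[[0,0,0],[2,0,0],4],[[0,0,0],[0.7,0,0],4],[[0,0,0],[0.3,0,0],4],[[0,0,0],[0.2,0,0],4],[[0,0,0],[0,0,0],4],[[0,0,0],[0,0,0],4],[[0,0,0],[0,0,0],4]]'

```text
clock: 9.55
tcp_pos: [0.4574, -0.3243, 0.0591]
orientation: [0.527, 0.472, 0.526, -0.472]
wrist_force: [-0.2, 0.6, -3.7]
finger_gap: 0.0547
```

```bash
python3 - <<'E'
from h import *
go((.4562,-.323,.06),.107);save('scene','s4');save('side','d4')
E
```

```text
t 9.55
tcp [ 0.4574 -0.3243  0.0591]
F [-0.2  0.6 -3.7]
gap 0.0547
jaw 6.3
turn [ 0.19  0.06 -0.06]
shift_cm_before_turn [-0.09 -0.11 -0.14]
shift_after_turn [-0.09 -0.11 -0.14]
j6 0.7
```

View pics/s4.png

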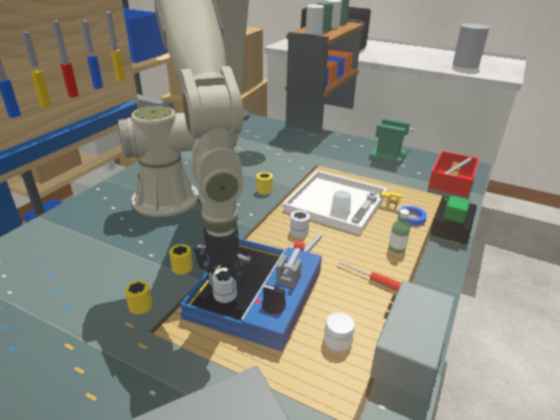

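Emit:
step_arm --targets '[[[0,0,0],[0.15,0,0],4],[[0,0,0],[0.1,0,0],4],[[0,0,0],[0,0,0],4],[[0,0,0],[0,0,0],6.5],[[0,0,0],[0,0,0],8.5],[[0,0,0],[0,0,0],8.5],[[0,0,0],[0,0,0],8.5],[[0,0,0],[0,0,0],8.5],[[0,0,0],[-1,0,0],8.5],[[0,0,0],[-2,0,0],8.5]]'

```text
clock: 10.65
tcp_pos: [0.456, -0.3229, 0.0851]
orientation: [0.526, 0.472, 0.528, -0.472]
wrist_force: [0.3, -0.0, 0.2]
finger_gap: 0.0851
```

Emit:
step_arm --targets '[[[0,0,0],[-3,0,0],8.5],[[0,0,0],[-3,0,0],8.5],[[0,0,0],[-3,0,0],8.5],[[0,0,0],[-2,0,-2],8.5],[[0,0,0],[0,0,-4],8.5],[[0,0,0],[0,0,-4],8.5],[[0,0,0],[0,0,-4],8.5],[[0,0,0],[0,0,-4],8.5],[[0,0,0],[0,0,-4],8.5],[[0,0,0],[0,0,-4],8.5]]'

```text
clock: 11.65
tcp_pos: [0.428, -0.064, 0.1967]
orientation: [0.527, 0.472, 0.526, -0.472]
wrist_force: [-0.0, -0.5, 0.3]
finger_gap: 0.0851
```

```bash
python3 - <<'E'
from h import *
go((.4865,.042,.2),0);s=get_state();save('wrist','w5');save('scene','s5')
for d in find_in('wrist','socket_a'): print(d['p'],np.round(d['extent']))
E
```

```text
t 11.65
tcp [ 0.428  -0.064   0.1967]
F [-0.  -0.5  0.3]
gap 0.0851
jaw 6.3
turn [ 6.3   0.02 -0.07]
shift_cm_before_turn [-0.33  6.97 -9.9 ]
shift_after_turn [ -0.33   5.85 -10.6 ]
j6 1.13
0.66 [323.  46.  78.  72.]
0.63 [130. 308.   1.  -2.]
```

View pics/w5.png

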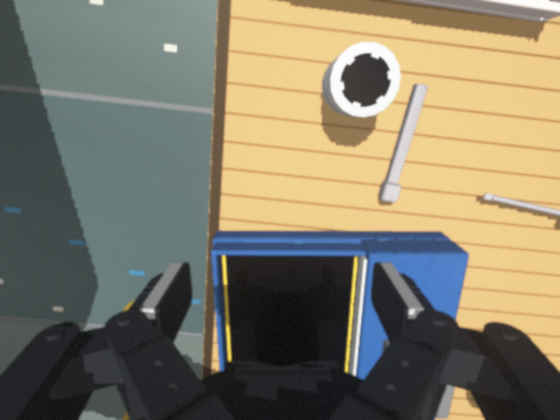

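View pics/s5.png

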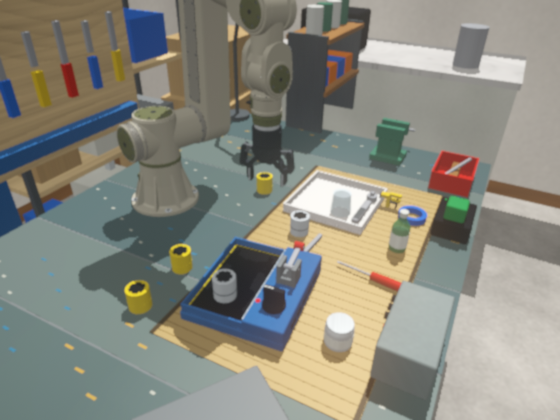

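```bash
python3 - <<'E'
from h import *
s=get_state();print(ray('wrist',(365,79),.064,s)); go(ray('wrist',(365,79),.064,s)-[0,0,-.1],0)
E
```

```text
[0.48507521 0.04296494 0.064     ]
t 11.8
tcp [ 0.428  -0.0636  0.1967]
F [ 0.4  0.6 -0.7]
gap 0.0852
jaw 6.6
turn [ 6.56  0.02 -0.06]
shift_cm_before_turn [ 3.27  6.88 -9.94]
shift_after_turn [  3.27   5.71 -10.66]
j6 1.12
```

Emit:
step_arm --targets '[[[6.3,0,0],[0,0,0],8.5],[[0,0,0],[0,2,-3.5],8.5],[[0,0,0],[0,2,-3.5],8.5],[[0,0,0],[0,1.8,-3.6],8.5],[[0,0,0],[0,0,0],8.5],[[0,0,0],[0,0,0],8.5],[[0,0,0],[0,0,0],8.5],[[0,0,0],[0,0,0],8.5],[[0,0,0],[0,0,0],8.5],[[0,0,0],[0,0,0],8.5]]'

```text
clock: 12.8
tcp_pos: [0.4862, 0.0398, 0.1959]
orientation: [0.5, 0.5, 0.5, -0.5]
wrist_force: [-0.1, -0.6, 1.1]
finger_gap: 0.0849
```

```bash
python3 - <<'E'
from h import *
s=get_state();save('wrist','w6'); go((.487,.042,.0255),0)
for d in find_in('wrist','socket_a'): e=d['extent'];print(d['p'],np.round(e),ray('wrist',(e[0]+e[2]/2,e[1]+e[2]/2),.064,s))
E
```

```text
t 12.85
tcp [0.4862 0.04   0.1959]
F [-0.1  0.4  0.2]
gap 0.0847
jaw -0.0
turn [-0.04 -0.   -0.01]
shift_cm_before_turn [17.04  0.08 -0.2 ]
shift_after_turn [17.04  0.08 -0.2 ]
j6 1.49
0.91 [ 90. 386.  42.  34.] [ 0.28766999 -0.21606153  0.064     ]
0.73 [ 0.  2. 77. 31.] [0.29465662 0.16742831 0.064     ]
```

View pics/w6.png

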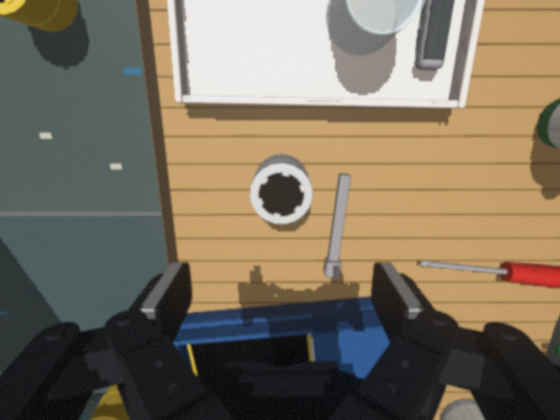

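Emit:
step_arm --targets '[[[0,0,0],[3,0,-0.2],8.5],[[0,0,0],[3,0,0],8.5],[[0,0,0],[3,0,0],8.5],[[0,0,0],[3,0,0],8.5],[[0,0,0],[3,0,0],8.5],[[0,0,0],[2,0,0],8.5],[[0,0,0],[0,0,0],8.5],[[0,0,0],[0,0,0],8.5],[[0,0,0],[0,0,0],4],[[0,0,0],[0,0,0],4]]'

```text
clock: 13.9
tcp_pos: [0.4873, 0.0425, 0.0272]
orientation: [0.501, 0.5, 0.499, -0.499]
wrist_force: [-1.8, -0.3, 0.8]
finger_gap: 0.0588
```

Emit:
step_arm --targets '[[[0,0,0],[0,0,0],4],[[0,0,0],[0,0,0],4],[[0,0,0],[0,0,0],4],[[0,0,0],[0,0,0],4],[[0,0,0],[0,0,0],4],[[0,0,0],[0,0,0],4],[[0,0,0],[0,0,0],4],[[0,0,0],[0,0,0],4],[[0,0,0],[-1,0,0],4],[[0,0,0],[-3,0,0],4]]'

```text
clock: 14.9
tcp_pos: [0.4835, 0.0428, 0.0643]
orientation: [0.498, 0.499, 0.502, -0.501]
wrist_force: [-0.4, -0.2, -4.4]
finger_gap: 0.0569
```

```bash
python3 - <<'E'
from h import *
# target local (-55,+50)
c,q=np.cos(.107),np.sin(.107); x=.505-.055*c-.05*q; y=-.2625-.055*q+.05*c; print(x,y)
go((x,y,.17),.107);save('wrist','w7')
E
```

```text
0.4449747500731573 -0.21865972888747073
t 14.9
tcp [0.4835 0.0428 0.0643]
F [-0.4 -0.2 -4.4]
gap 0.0569
jaw 0.0
turn [-6.11 -0.05  0.34]
shift_cm_before_turn [-10.56  -3.93  26.14]
shift_after_turn [-10.57  -6.62  25.59]
j6 1.49
```

View pics/w7.png

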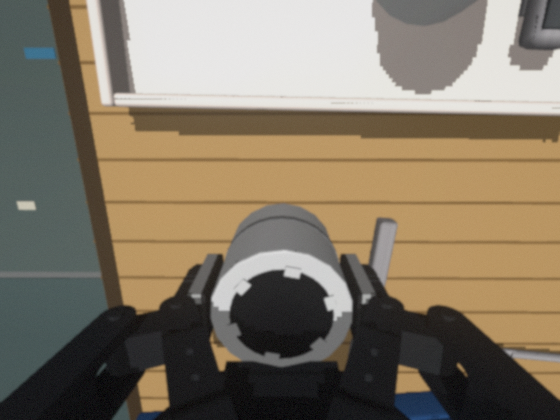

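Emit:
step_arm --targets '[[[0,0,0],[-3.5,0,0],4],[[0,0,0],[-3.5,0,0],4],[[-6.1,0,0],[-3.5,0,0],4],[[0,0,0],[0,-0.95,3.65],4],[[0,0,0],[0,-0.95,3.65],4],[[0,0,0],[0,-0.95,3.65],4],[[0,0,0],[0,-0.95,3.65],4],[[0,0,0],[0,-0.95,3.65],4],[[0,0,0],[0,-0.95,3.65],4],[[0,0,0],[0,-0.95,3.65],4]]'

```text
clock: 15.95
tcp_pos: [0.4469, -0.2199, 0.171]
orientation: [0.526, 0.473, 0.526, -0.472]
wrist_force: [-0.3, -1.3, -3.9]
finger_gap: 0.0568
```

Emit:
step_arm --targets '[[[0,0,0],[0,0,0],4],[[0,0,0],[0,0,0],4],[[0,0,0],[0,0,0],4],[[0,0,0],[1,0,0],4],[[0,0,0],[1,0,0],4],[[0,0,0],[0,0,0],4],[[0,0,0],[0,0,0],4],[[0,0,0],[0,0,0],4],[[0,0,0],[0,0,0],4],[[0,0,0],[0,0,0],4]]'

```text
clock: 16.95
tcp_pos: [0.4476, -0.2187, 0.1511]
orientation: [0.526, 0.473, 0.526, -0.473]
wrist_force: [-0.0, 0.9, -4.2]
finger_gap: 0.057
```

```bash
python3 - <<'E'
from h import *
go((.445,-.2187,.058),.107);save('wrist','w8');save('side','d8')
E
```

```text
t 16.95
tcp [ 0.4476 -0.2187  0.1511]
F [-0.   0.9 -4.2]
gap 0.057
jaw 6.1
turn [-0.01  0.02 -0.03]
shift_cm_before_turn [ 9.31 -0.27 -0.03]
shift_after_turn [ 9.31 -0.26 -0.03]
j6 0.85
```

View pics/w8.png

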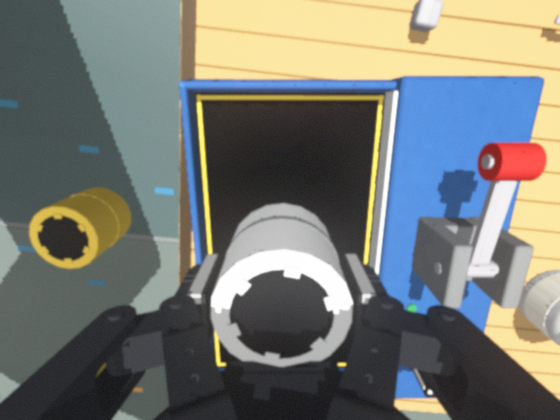

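View pics/d8.png

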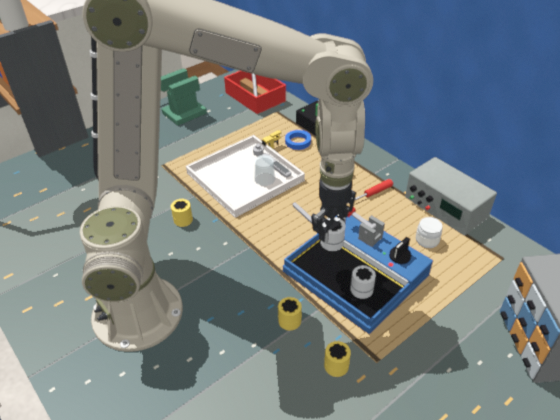

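Emit:
step_arm --targets '[[[0,0,0],[2.5,-0.2,0],4],[[0,0,0],[2.5,0,0],4],[[0,0,0],[2.5,0,0],4],[[0,0,0],[1,0,0],4],[[0,0,0],[0.5,0,0],4],[[0,0,0],[0.2,0,0],4],[[0,0,0],[0.15,0,0],4],[[0,0,0],[0.1,0,0],4],[[0,0,0],[0,0,0],4],[[0,0,0],[0,0,0],4]]'

```text
clock: 18.05
tcp_pos: [0.4463, -0.2194, 0.0574]
orientation: [0.527, 0.473, 0.525, -0.473]
wrist_force: [-0.2, -0.7, 3.2]
finger_gap: 0.0569
```

In contact (wrist force changed sign). Release and rise.

Emit:
step_arm --targets '[[[0,0,0],[0,0,0],6.5],[[0,0,0],[0,0,0],8.5],[[0,0,0],[0,0,0],8.5],[[0,0,0],[0,0,0],8.5],[[0,0,0],[0,0,0],8.5],[[0,0,0],[-1,0,0],8.5],[[0,0,0],[-3,0,0],8.5],[[0,0,0],[-3,0,0],8.5],[[0,0,0],[-3,0,0],8.5],[[0,0,0],[-3,0,0],8.5]]'

```text
clock: 19.05
tcp_pos: [0.4454, -0.2187, 0.1883]
orientation: [0.526, 0.473, 0.526, -0.473]
wrist_force: [0.3, -1.1, -0.3]
finger_gap: 0.0851
```

Emit:
step_arm --targets '[[[0,0,0],[-2,2,-1.5],0],[[0,0,0],[-2,2,-1.5],0],[[0,0,0],[0,2,-1.5],0],[[0,0,0],[0,2,-1.5],0],[[0,0,0],[0,2,-1.5],0],[[0,0,0],[0,2,-1.5],0],[[0,0,0],[0,0,0],0],[[0,0,0],[0,0,0],0],[[0,0,0],[0,0,0],0],[[0,0,0],[0,0,0],0]]'

```text
clock: 20.05
tcp_pos: [0.5546, -0.1171, 0.2265]
orientation: [0.526, 0.473, 0.526, -0.473]
wrist_force: [-0.2, -0.9, -0.3]
finger_gap: -0.0005
```

```bash
python3 - <<'E'
from h import *
s=get_state();save('wrist','w9');save('scene','s9');save('side','d9')
go((.573,-.157,.15),.107)
print(find_in('wrist','roller'))
E
```

```text
t 20.2
tcp [ 0.5548 -0.1171  0.2265]
F [-0.2 -0.6 -0.9]
gap -0.0
jaw 6.1
turn [-0.07  0.   -0.01]
shift_cm_before_turn [7.65 1.39 4.16]
shift_after_turn [7.65 1.39 4.17]
j6 1.12
[{'extent': [282.4, 234.9, 35.0, 22.2], 'p': 0.58}]
```

View pics/w9.png

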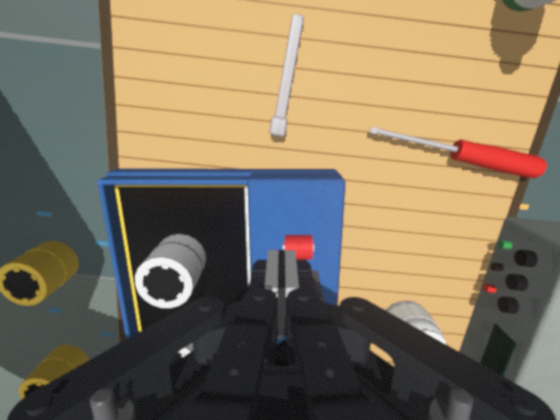

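View pics/s9.png

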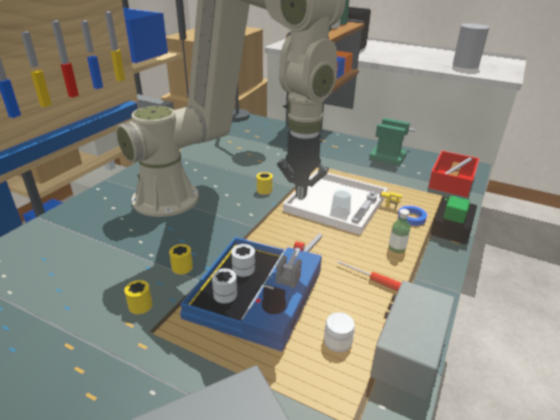

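```bash
python3 - <<'E'
from h import *
s=get_state()
for uv in [(299,246),(284,246),(314,246),(299,235)]: print(ray('wrist',uv,.114,s))
print('corner',ray('wrist',(342,178),.064,s),ray('wrist',(250,178),.064,s))
w8=dict(tcp_pos=np.array([.4476,-.2187,.1511]),orientation=[.526,.473,.526,-.473])
print('w8',ray('wrist',(513,161),.114,w8))
E
```

```text
[ 0.57516934 -0.15618312  0.114     ]
[ 0.56181988 -0.15761666  0.114     ]
[ 0.58851631 -0.15474984  0.114     ]
[ 0.5738563  -0.14560122  0.114     ]
corner [ 0.61416361 -0.10087648  0.064     ] [ 0.52288815 -0.11063852  0.064     ]
w8 [ 0.57599668 -0.15650766  0.114     ]
```

```bash
python3 - <<'E'
from h import *
go((.575,-.156,.135),.107)
E
```

```text
t 20.25
tcp [ 0.5549 -0.117   0.2265]
F [-0.1 -0.1 -0.6]
gap 0.0004
jaw 6.1
turn [-0.06  0.   -0.01]
shift_cm_before_turn [9.15 1.59 4.09]
shift_after_turn [9.15 1.59 4.09]
j6 1.12
```

Emit:
step_arm --targets '[[[0,0,0],[0,0.8,2],0],[[0,0,0],[0,0.8,2.1],0],[[0,0,0],[3,0,0],0],[[0,0,0],[3,0,0],0],[[0,0,0],[2.5,0,0],0],[[0,0,0],[0.5,0,0],0],[[0,0,0],[0,0,0],0],[[0,0,0],[0,0,0],0],[[0,0,0],[0,0,0],0],[[0,0,0],[0,0,0],0]]'

```text
clock: 21.25
tcp_pos: [0.5763, -0.1559, 0.1377]
orientation: [0.527, 0.473, 0.525, -0.472]
wrist_force: [-0.2, 0.4, 0.4]
finger_gap: -0.0002
```

```bash
python3 - <<'E'
from h import *
go((.575,-.156,.125),.107);save('wrist','w10');save('side','d10');
a=cv2.imread('pics/side0.png')
im=cv2.imread('pics/d10.png');cv2.imwrite('pics/d10c.png',cv2.resize(im[180:290,310:430],None,fx=5,fy=5,interpolation=cv2.INTER_CUBIC))
E
```

```text
t 21.25
tcp [ 0.5763 -0.1559  0.1377]
F [-0.2  0.4  0.4]
gap -0.0002
jaw 6.1
turn [-0.01  0.07 -0.13]
shift_cm_before_turn [ 1.27 -0.13 -0.  ]
shift_after_turn [ 1.27 -0.13 -0.  ]
j6 1.07
```

View pics/w10.png

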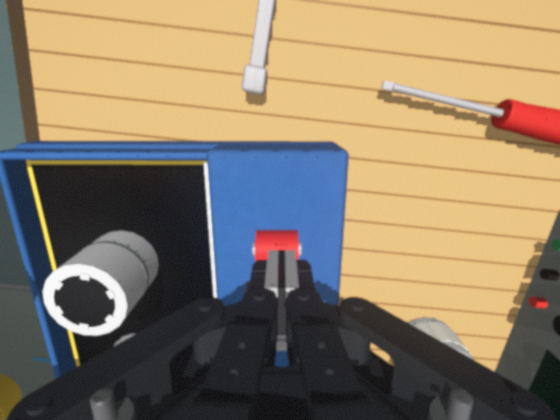

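View pics/d10c.png

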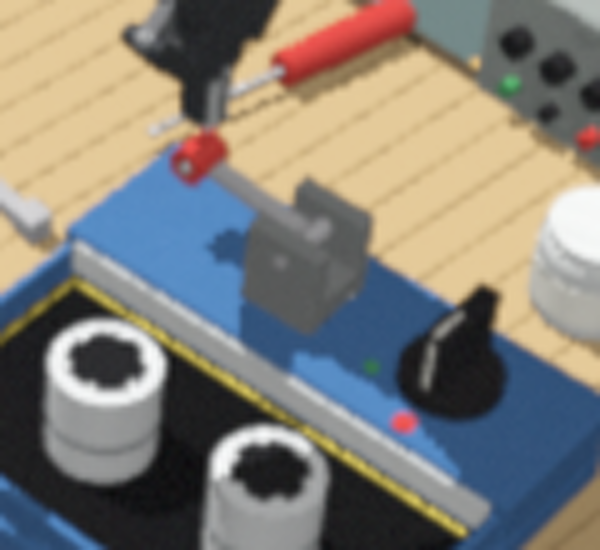

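Emit:
step_arm --targets '[[[0,0,0],[0.3,0,0],0],[[0,0,0],[0.3,0,0],0],[[0,0,0],[0.2,0,0],0],[[0,0,0],[0.2,0,0],0],[[0,0,0],[0,0,0],0],[[0,0,0],[0,0,0],0],[[0,0,0],[0,0,0],0],[[0,0,0],[0,0,0],0],[[0,0,0],[0,0,0],0],[[0,0,0],[0,0,0],0]]'

```text
clock: 22.35
tcp_pos: [0.5755, -0.1556, 0.1263]
orientation: [0.526, 0.473, 0.526, -0.473]
wrist_force: [0.3, -0.3, 0.6]
finger_gap: -0.0002
```

Emit:
step_arm --targets '[[[0,0,0],[0.1,0,0],0],[[0,0,0],[0.1,0,0],0],[[0,0,0],[0,0,0],0],[[0,0,0],[0,0,0],0],[[0,0,0],[0,0,0],0],[[0,0,0],[0,0,0],0],[[0,0,0],[0,0,0],0],[[0,0,0],[0,0,0],0],[[0,0,0],[0,0,0],0],[[0,0,0],[0,0,0],0]]'

```text
clock: 23.35
tcp_pos: [0.5756, -0.1555, 0.1243]
orientation: [0.526, 0.473, 0.526, -0.472]
wrist_force: [-0.6, 1.4, 4.6]
finger_gap: -0.0003
```

Emit:
step_arm --targets '[[[0,0,0],[0.3,0,0],0],[[0,0,0],[0.3,0,0],0],[[0,0,0],[0.3,0,0],0],[[0,0,0],[0.3,0,0],0],[[0,0,0],[0.2,0,0],0],[[0,0,0],[0.1,0,0],0],[[0,0,0],[0.1,0,0],0],[[0,0,0],[0,0,0],0],[[0,0,0],[0,0,0],0],[[0,0,0],[0,0,0],0]]'

```text
clock: 24.35
tcp_pos: [0.5754, -0.1555, 0.1083]
orientation: [0.526, 0.473, 0.526, -0.473]
wrist_force: [-0.4, 2.4, 4.0]
finger_gap: 0.0001
```

```bash
python3 - <<'E'
from h import *
go((.575,-.156,.1065),.107);save('side','d11');save('wrist','w11')
im=cv2.imread('pics/d11.png');cv2.imwrite('pics/d11c.png',cv2.resize(im[180:290,310:430],None,fx=5,fy=5,interpolation=cv2.INTER_CUBIC))
E
```

```text
t 24.35
tcp [ 0.5754 -0.1555  0.1083]
F [-0.4  2.4  4. ]
gap 0.0001
jaw 6.1
turn [-0.01 -0.01 -0.  ]
shift_cm_before_turn [ 0.18 -0.05  0.04]
shift_after_turn [ 0.18 -0.05  0.04]
j6 1.07
```

View pics/d11c.png

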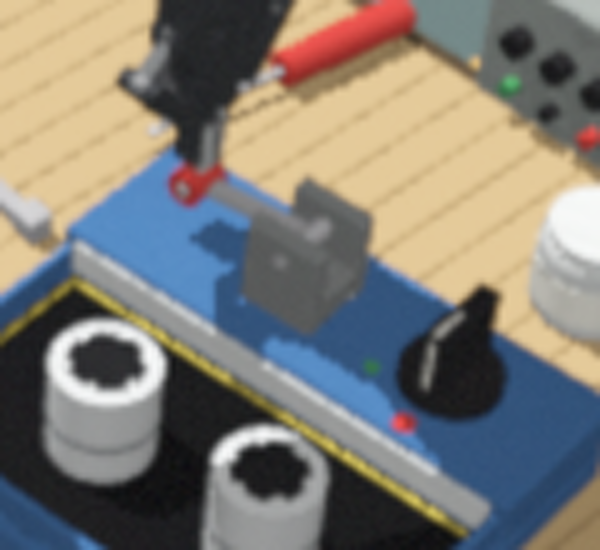

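Emit:
step_arm --targets '[[[0,0,0],[0.1,0,0],0],[[0,0,0],[0.1,0,0],0],[[0,0,0],[0,0,0],0],[[0,0,0],[0,0,0],0],[[0,0,0],[0,0,0],0],[[0,0,0],[0,0,0],0],[[0,0,0],[0,0,0],0],[[0,0,0],[0,0,0],0],[[0,0,0],[0,0,0],0],[[0,0,0],[0,0,0],0]]'

```text
clock: 25.45
tcp_pos: [0.5754, -0.1556, 0.1063]
orientation: [0.526, 0.473, 0.526, -0.473]
wrist_force: [0.1, 1.7, 2.9]
finger_gap: 0.0001
```

Emit:
step_arm --targets '[[[0,0,0],[-0.5,0,0],0],[[0,0,0],[-1,0,0],0],[[0,0,0],[-1.5,0,0],0],[[0,0,0],[-2,0,0],0],[[0,0,0],[-2.5,0,0],0],[[0,0,0],[-2.5,0,0],0],[[0,0,0],[-2,0,0],0],[[0,0,0],[0,0,0],0],[[0,0,0],[0,0,0],0],[[0,0,0],[0,0,0],0]]'

```text
clock: 26.45
tcp_pos: [0.5747, -0.1554, 0.2251]
orientation: [0.525, 0.472, 0.527, -0.473]
wrist_force: [0.2, 0.7, -0.4]
finger_gap: -0.0001
```

```bash
python3 - <<'E'
from h import *
c,q=np.cos(.107),np.sin(.107)
x=.505+.08*c+.075*q; y=-.2625+.08*q-.075*c; print('knob',x,y)
go((x,y,.2),.107+np.pi/2); save('wrist','w12'); save('side','d12');save('scene','s12')
for cm in ['side','scene']:
  for d in find_in(cm,'dial_grip')[:2]: e=d['extent'];print(cm,d['p'],e,ray(cm,(e[0]+e[2]/2,e[1]+e[3]/2),.09))
E
```

```text
knob 0.5925521724913487 -0.32852739652632923
t 26.45
tcp [ 0.5747 -0.1554  0.2251]
F [ 0.2  0.7 -0.4]
gap -0.0001
jaw 6.1
turn [8.998e+01 4.000e-02 1.300e-01]
shift_cm_before_turn [ 2.49 -0.07 17.4 ]
shift_after_turn [ 2.51 17.4   0.08]
j6 1.07
side 0.59 [389.1, 236.9, 21.3, 30.0] [ 0.58223587 -0.32983827  0.09      ]
scene 0.91 [262.2, 281.7, 24.9, 36.9] [ 0.59771517 -0.33438599  0.09      ]
scene 0.46 [283.9, 173.0, 120.6, 62.0] [0.5924845 0.1245433 0.09     ]
```

View pics/s12.png

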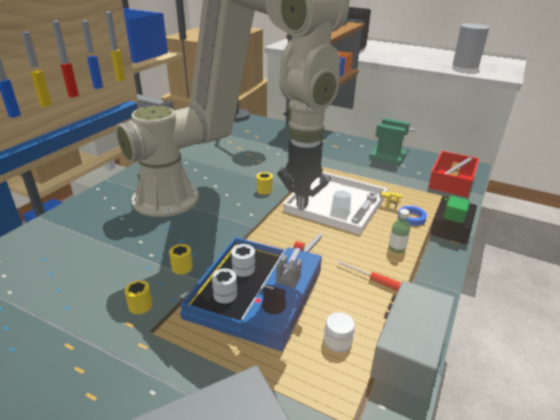

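Emit:
step_arm --targets '[[[0,0,0],[0,0,3.5],4],[[0,0,0],[0,0,3.5],6],[[0,0,0],[0,0,3.5],6],[[0,0,0],[0,0,3.5],6],[[0,0,0],[0,0,3.4],6],[[-8.2,0,0],[0,0,0],6],[[-8.2,0,0],[0,0,0],6],[[-8.2,0,0],[0,0,0],6],[[-8.2,0,0],[0,0,0],6],[[-8.2,0,0],[0,0,0],6]]'

```text
clock: 27.7
tcp_pos: [0.5938, -0.3286, 0.2257]
orientation: [0.659, 0.257, 0.659, -0.256]
wrist_force: [-0.1, 0.4, -0.2]
finger_gap: 0.0604
```

Emit:
step_arm --targets '[[[-8.2,0,0],[0,0,0],6],[[-8.2,0,0],[0,0,0],6],[[-8.2,0,0],[0,0,0],6],[[-8.2,0,0],[0,0,0],6],[[-8.2,0,0],[0,0,0],6],[[-8,0,0],[0,0,0],6],[[0,0,0],[0,0,0],6],[[0,0,0],[0,0,0],6],[[0,0,0],[0,0,0],6],[[0,0,0],[0,0,0],6]]'

```text
clock: 28.7
tcp_pos: [0.594, -0.3285, 0.2262]
orientation: [0.706, -0.037, 0.706, 0.037]
wrist_force: [0.6, 0.4, 0.2]
finger_gap: 0.06
```

```bash
python3 - <<'E'
from h import *
go((.5925,-.3285,.2),.107+np.pi/2); save('wrist','w13')
E
```

```text
t 28.7
tcp [ 0.594  -0.3285  0.2262]
F [0.6 0.4 0.2]
gap 0.06
jaw 96.0
turn [-0.09 -0.   -0.01]
shift_cm_before_turn [ 2.62  0.02 -0.15]
shift_after_turn [ 2.62  0.02 -0.15]
j6 -0.73
```

View pics/w13.png

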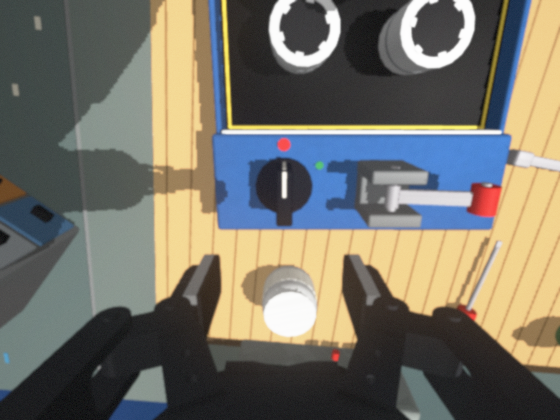

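```bash
python3 - <<'E'
from h import *
s=get_state()
print('disc c',ray('wrist',(284,185),.072,s))
for uv in [(284,160),(284,207)]: print('bar',ray('wrist',uv,.116,s))
print('dots',ray('wrist',(284,145),.064,s),ray('wrist',(320,166),.064,s))
print('roller',ray('wrist',(485,199),.114,s))
print('corners',ray('wrist',(215,134),.064,s),ray('wrist',(218,229),.064,s),ray('wrist',(493,229),.064,s))
print(proj('wrist',[.5925,-.3285,.1],s))
im=cv2.imread('pics/w13.png');cv2.imwrite('pics/w13c.png',cv2.resize(im[120:250,200:400],None,fx=4,fy=4,interpolation=cv2.INTER_CUBIC))
E
```

```text
disc c [ 0.59008322 -0.32502872  0.072     ]
bar [ 0.5584972  -0.32886812  0.116     ]
bar [ 0.59841513 -0.32451395  0.116     ]
dots [ 0.55257847 -0.32904802  0.064     ] [ 0.56916924 -0.29156153  0.064     ]
roller [ 0.57386094 -0.15500447  0.114     ]
corners [ 0.54921468 -0.39571844  0.064     ] [ 0.64657327 -0.38847641  0.064     ] [ 0.61608772 -0.10139218  0.064     ]
[[280.12639532 194.77530769]]
```

View pics/w13c.png

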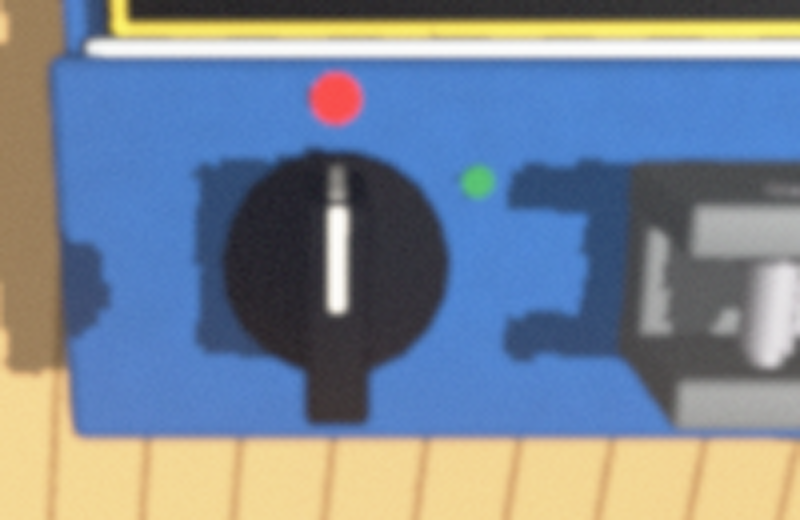

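Emit:
step_arm --targets '[[[0,0,0],[2,0.3,-0.3],5],[[0,0,0],[3,0,0],5],[[0,0,0],[3,0,0],5],[[0,0,0],[3,0,0],5],[[0,0,0],[2,0,0],5],[[0,0,0],[1,0,0],5],[[0,0,0],[0.3,0,0],5],[[0,0,0],[0,0,0],5],[[0,0,0],[0,0,0],5],[[0,0,0],[0,0,0],5]]' --force 30

```text
clock: 29.75
tcp_pos: [0.5915, -0.3264, 0.0848]
orientation: [0.707, -0.038, 0.705, 0.037]
wrist_force: [-0.7, -0.1, 0.2]
finger_gap: 0.0496
```

```bash
python3 - <<'E'
from h import *
go((.591,-.3255,.083),.107+np.pi/2); save('wrist','w14')
E
```

```text
t 29.75
tcp [ 0.5915 -0.3264  0.0848]
F [-0.7 -0.1  0.2]
gap 0.0496
jaw 96.1
turn [-0.02  0.11  0.09]
shift_cm_before_turn [ 0.18  0.1  -0.04]
shift_after_turn [ 0.18  0.1  -0.04]
j6 -0.73
```

View pics/w14.png

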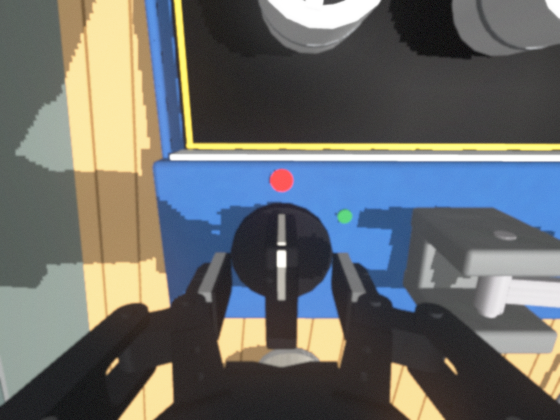

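Emit:
step_arm --targets '[[[0,0,0],[0.1,0.1,0],0],[[0,0,0],[0,0,0],0],[[0,0,0],[0,0,0],0],[[0,0,0],[0,0,0],0],[[0,0,0],[0,0,0],0],[[0,0,0],[0,0,0],0],[[0,0,0],[0,0,0],0],[[0,0,0],[0,0,0],0],[[0,0,0],[0,0,0],0],[[0,0,0],[0,0,0],0]]' --force 40

```text
clock: 30.8
tcp_pos: [0.5908, -0.3263, 0.0827]
orientation: [0.706, -0.038, 0.706, 0.037]
wrist_force: [-0.2, -4.8, 0.5]
finger_gap: 0.0132
```

Emit:
step_arm --targets '[[[4,0,0],[0,0,0],0],[[4,0,0],[0,0,0],0],[[4,0,0],[0,0,0],0],[[4,0,0],[0,0,0],0],[[4,0,0],[0,0,0],0],[[4,0,0],[0,0,0],0],[[4,0,0],[0,0,0],0],[[4,0,0],[0,0,0],0],[[4,0,0],[0,0,0],0],[[4,0,0],[0,0,0],0]]'

```text
clock: 31.8
tcp_pos: [0.591, -0.3259, 0.0827]
orientation: [0.677, 0.207, 0.676, -0.208]
wrist_force: [0.2, -4.0, 0.8]
finger_gap: 0.0132
```

```bash
python3 - <<'E'
from h import *
go((.591,-.3255,.083),.107+np.pi/2-1.0); save('wrist','w15'); print(get_state()['ft_torque'])
E
```

```text
t 31.8
tcp [ 0.591  -0.3259  0.0827]
F [ 0.2 -4.   0.8]
gap 0.0132
jaw 55.9
turn [17.09  0.11  0.02]
shift_cm_before_turn [-0.03  0.03 -0.02]
shift_after_turn [-0.03  0.02 -0.03]
j6 -0.03
[-0.74447665 -0.1215154  -0.11246047]
```

View pics/w15.png

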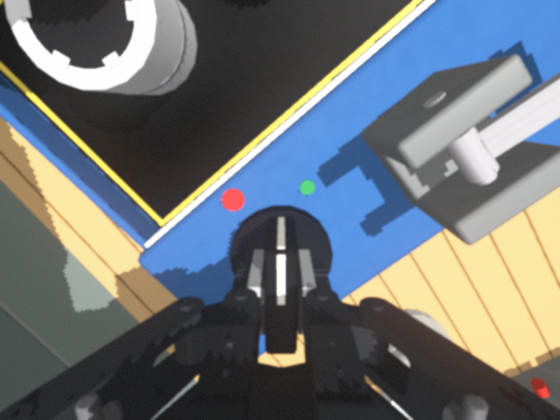

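Emit:
step_arm --targets '[[[4,0,0],[0,0,0],0],[[4,0,0],[0,0,0],0],[[4,0,0],[0,0,0],0],[[4,0,0],[0,0,0],0],[[3,0,0],[0,0,0],0],[[0,0,0],[0,0,0],0],[[0,0,0],[0,0,0],0],[[0,0,0],[0,0,0],0],[[0,0,0],[0,0,0],0],[[0,0,0],[0,0,0],0]]'

```text
clock: 32.85
tcp_pos: [0.5912, -0.3257, 0.0827]
orientation: [0.634, 0.314, 0.633, -0.315]
wrist_force: [1.8, -4.0, 0.5]
finger_gap: 0.0136
```

Emit:
step_arm --targets '[[[0,0,0],[0,0,0],3],[[0,0,0],[0,0,0],5],[[0,0,0],[0,0,0],5],[[0,0,0],[0,0,0],5],[[0,0,0],[-1,0,0],5],[[0,0,0],[-2,0,0],5],[[0,0,0],[-3,0,0],5],[[0,0,0],[-3,0,0],5],[[0,0,0],[-3,0,0],5],[[0,0,0],[-2,0,0],5]]'

```text
clock: 33.85
tcp_pos: [0.5911, -0.3251, 0.2259]
orientation: [0.634, 0.315, 0.632, -0.315]
wrist_force: [0.5, -0.4, -0.0]
finger_gap: 0.0501
```

```bash
python3 - <<'E'
from h import *
go((.575,-.156,.2),.107); save('wrist','w16'); save('side','d16')
im=cv2.imread('pics/d16.png');cv2.imwrite('pics/d16c.png',cv2.resize(im[180:290,310:430],None,fx=5,fy=5,interpolation=cv2.INTER_CUBIC))
E
```

```text
t 33.85
tcp [ 0.5911 -0.3251  0.2259]
F [ 0.5 -0.4 -0. ]
gap 0.0501
jaw 37.1
turn [31.    0.16 -0.12]
shift_cm_before_turn [  2.56   8.92 -14.47]
shift_after_turn [  2.59   0.2  -16.99]
j6 0.3
```

View pics/w16.png

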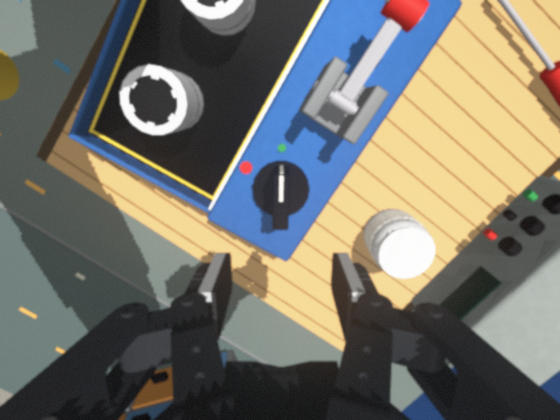

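View pics/d16c.png

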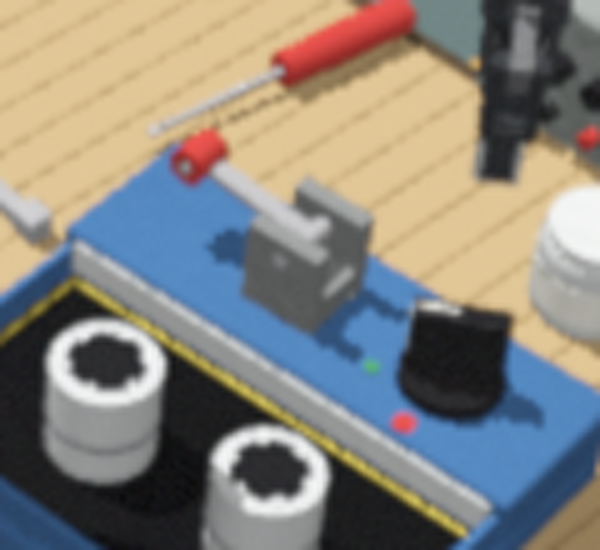

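Emit:
step_arm --targets '[[[7.8,0,0],[0,0,0],0],[[7.8,0,0],[0,0,0],0],[[7.8,0,0],[0,0,0],0],[[7.6,0,0],[0,0,0],0],[[0,0,0],[0,0,-3.4],0],[[0,0,0],[0,0,-3.4],0],[[0,0,0],[0,0,-3.4],0],[[0,0,0],[0,0,-3.4],0],[[0,0,0],[0,0.2,-3.4],0],[[0,0,0],[0,0,0],0]]'

```text
clock: 34.95
tcp_pos: [0.5734, -0.1514, 0.2219]
orientation: [0.526, 0.472, 0.528, -0.471]
wrist_force: [0.2, 0.2, -0.0]
finger_gap: -0.0001
```

Emit:
step_arm --targets '[[[0,0,0],[2,0,0],0],[[0,0,0],[3,0,0],0],[[0,0,0],[2,0,0],0],[[0,0,0],[1.5,0,0],0],[[0,0,0],[0.5,0,0],0],[[0,0,0],[0,0,0],0],[[0,0,0],[0,0,0],0],[[0,0,0],[0,0,0],0],[[0,0,0],[0,0,0],0],[[0,0,0],[0,0,0],0]]'

```text
clock: 35.95
tcp_pos: [0.5748, -0.1558, 0.133]
orientation: [0.526, 0.473, 0.526, -0.472]
wrist_force: [0.4, 0.7, -0.4]
finger_gap: 0.0002
```

```bash
python3 - <<'E'
from h import *
go((.5755,-.1556,.1245),.107); save('wrist','w17'); save('side','d17')
E
```

```text
t 35.95
tcp [ 0.5748 -0.1558  0.133 ]
F [ 0.4  0.7 -0.4]
gap 0.0002
jaw 6.1
turn [-0.01  0.03 -0.06]
shift_cm_before_turn [ 0.85  0.07 -0.01]
shift_after_turn [ 0.85  0.07 -0.01]
j6 1.06
```

View pics/w17.png

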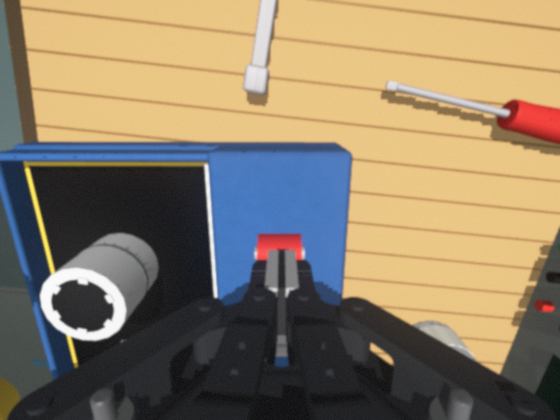

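Emit:
step_arm --targets '[[[0,0,0],[0.3,0,0],0],[[0,0,0],[0.3,0,0],0],[[0,0,0],[0.2,0,0],0],[[0,0,0],[0.1,0,0],0],[[0,0,0],[0,0,0],0],[[0,0,0],[0,0,0],0],[[0,0,0],[0,0,0],0],[[0,0,0],[0,0,0],0],[[0,0,0],[0,0,0],0],[[0,0,0],[0,0,0],0]]'

```text
clock: 37.05
tcp_pos: [0.5744, -0.1554, 0.1236]
orientation: [0.526, 0.473, 0.526, -0.472]
wrist_force: [-2.1, 2.1, 4.6]
finger_gap: 0.0004
```

Emit:
step_arm --targets '[[[0,0,0],[0.3,0,0],0],[[0,0,0],[0.3,0,0],0],[[0,0,0],[0.3,0,0],0],[[0,0,0],[0.3,0,0],0],[[0,0,0],[0.2,0,0],0],[[0,0,0],[0.1,0,0],0],[[0,0,0],[0.1,0,0],0],[[0,0,0],[0,0,0],0],[[0,0,0],[0,0,0],0],[[0,0,0],[0,0,0],0]]'

```text
clock: 38.05
tcp_pos: [0.5746, -0.1557, 0.1074]
orientation: [0.526, 0.473, 0.526, -0.473]
wrist_force: [0.9, 2.7, 4.2]
finger_gap: 0.0001
```

Emit:
step_arm --targets '[[[0,0,0],[0.1,0,0],0],[[0,0,0],[0,0,0],0],[[0,0,0],[0,0,0],0],[[0,0,0],[0,0,0],0],[[0,0,0],[0,0,0],0],[[0,0,0],[0,0,0],0],[[0,0,0],[0,0,0],0],[[0,0,0],[0,0,0],0],[[0,0,0],[0,0,0],0],[[0,0,0],[0,0,0],0]]'

```text
clock: 39.05
tcp_pos: [0.5745, -0.1557, 0.1063]
orientation: [0.526, 0.473, 0.526, -0.473]
wrist_force: [1.2, 1.0, 4.0]
finger_gap: 0.0002
```

```bash
python3 - <<'E'
from h import *
go((.5755,-.1556,.1245),.107); save('side','d18')
im=cv2.imread('pics/d18.png');cv2.imwrite('pics/d18c.png',cv2.resize(im[180:290,310:430],None,fx=5,fy=5,interpolation=cv2.INTER_CUBIC))
E
```

```text
t 39.05
tcp [ 0.5745 -0.1557  0.1063]
F [1.2 1.  4. ]
gap 0.0002
jaw 6.1
turn [-0.01  0.01 -0.01]
shift_cm_before_turn [-1.82  0.1  -0.  ]
shift_after_turn [-1.82  0.1  -0.  ]
j6 1.06
```

View pics/d18c.png

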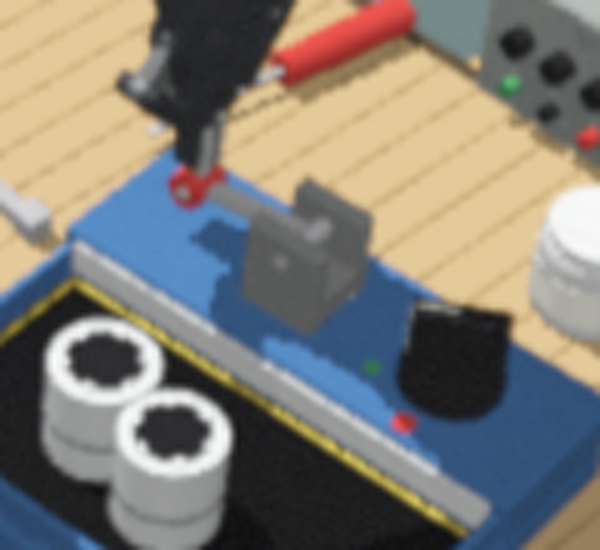

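Emit:
step_arm --targets '[[[0,0,0],[-0.5,0,0],0],[[0,0,0],[-1,0,0],0],[[0,0,0],[-1.5,0,0],0],[[0,0,0],[-2,0,0],0],[[0,0,0],[-2.5,0,0],0],[[0,0,0],[-2.5,0,0],0],[[0,0,0],[-2,0,0],0],[[0,0,0],[0,0,0],5],[[0,0,0],[0,0,0],8.5],[[0,0,0],[0,0,0],8.5]]'

```text
clock: 40.1
tcp_pos: [0.5736, -0.1554, 0.2249]
orientation: [0.525, 0.472, 0.527, -0.473]
wrist_force: [-0.4, 0.6, -0.7]
finger_gap: 0.043
```

```bash
python3 - <<'E'
from h import *
s=get_state()
for c in ['side','scene']:
  save(c,c+'19')
  for d in find_in(c,'socket_a'): e=d['extent'];print(c,d['p'],np.round(e),ray(c,(e[0]+e[2]/2,e[1]+e[3]/2),.064))
go((.446,-.219,.2),.107)
E
```

```text
side 0.96 [171. 201.  24.  29.] [0.24817994 0.16922781 0.064     ]
side 0.95 [325. 342.  26.  37.] [ 0.25717968 -0.44362128  0.064     ]
side 0.63 [318. 245.  21.  33.] [ 0.44137178 -0.22175198  0.064     ]
side 0.62 [329. 260.  24.  32.] [ 0.43008189 -0.2751783   0.064     ]
side 0.6 [281. 295.  23.  35.] [ 0.26516245 -0.28189677  0.064     ]
scene 0.82 [259. 176.  13.  18.] [0.30583796 0.15440932 0.064     ]
scene 0.75 [216. 259.  23.  28.] [ 0.43723059 -0.28225361  0.064     ]
scene 0.75 [170. 245.  22.  27.] [ 0.30267135 -0.29228602  0.064     ]
scene 0.73 [124. 282.  31.  30.] [ 0.3045152  -0.44954611  0.064     ]
scene 0.68 [230. 248.  24.  29.] [ 0.44959893 -0.23063787  0.064     ]
t 40.3
tcp [ 0.5739 -0.1555  0.2252]
F [-1.1 -0.  -0.3]
gap 0.0725
jaw 6.1
turn [-0.01 -0.06  0.1 ]
shift_cm_before_turn [  2.54 -13.39   4.96]
shift_after_turn [  2.52 -13.39   4.95]
j6 1.06
```

View pics/side19.png

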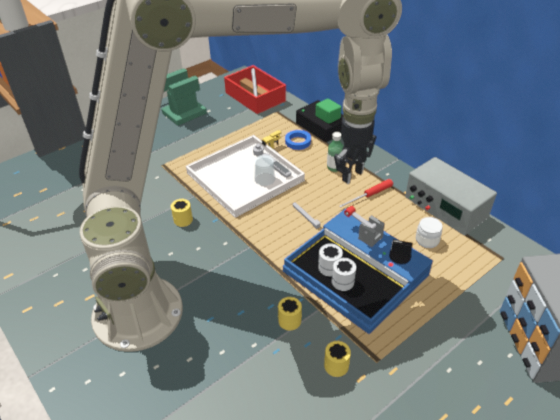

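Emit:
step_arm --targets '[[[0,0,0],[0,-3,1.2],8.5],[[0,0,0],[0,-3,1.2],8.5],[[0,0,0],[0,-3,1.2],8.5],[[0,0,0],[0,-3,1.2],8.5],[[0,0,0],[0,-1.4,0.2],8.5],[[0,0,0],[0,0,0],8.5],[[0,0,0],[0,0,0],8.5],[[0,0,0],[0,0,0],8.5],[[0,0,0],[0,0,0],8.5],[[0,0,0],[0,0,0],8.5]]'

```text
clock: 41.3
tcp_pos: [0.4472, -0.2193, 0.2261]
orientation: [0.526, 0.472, 0.526, -0.472]
wrist_force: [0.2, -0.3, -0.4]
finger_gap: 0.0849
```

```bash
python3 - <<'E'
from h import *
s=get_state();save('wrist','w20')
go((.446,-.219,.2),.107)
for d in find_in('wrist','socket_a'): e=d['extent'];print(d['p'],np.round(e))
E
```

```text
t 41.35
tcp [ 0.4471 -0.2193  0.2261]
F [ 0.6  0.1 -0.2]
gap 0.0848
jaw 6.2
turn [ 0.05 -0.01  0.  ]
shift_cm_before_turn [ 2.61 -0.1  -0.04]
shift_after_turn [ 2.61 -0.1  -0.05]
j6 0.85
0.84 [240. 214.  57.  63.]
0.77 [ 85. 171.  76.  65.]
0.63 [102. 290.  40.  38.]
```

View pics/w20.png

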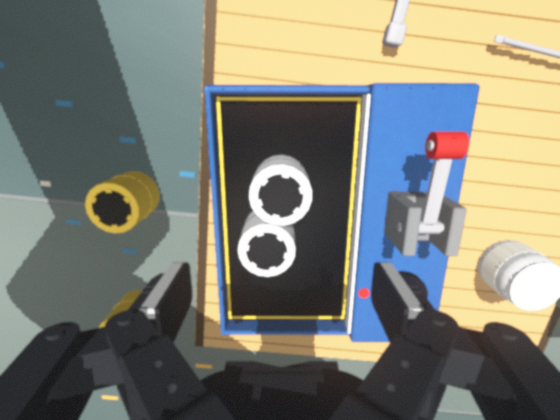

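```bash
python3 - <<'E'
from h import *
s=get_state()
a=ray('wrist',(281,195),.094,s);b=ray('wrist',(267,249.5),.094,s);print(a,b,np.linalg.norm(a-b),np.degrees(np.arctan2(*(a-b)[1::-1])))
go((a[0],a[1],.056),.107)
# tray targets
c,q=np.cos(-.018),np.sin(-.018)
for l in [(-.07,.06),(-.07,-.05)]: print('tray',.525+l[0]*c-l[1]*q,.249+l[0]*q+l[1]*c)
E
```

```text
[ 0.4467096  -0.21861544  0.094     ] [ 0.4391324  -0.27455206  0.094     ] 0.05644749844509423 82.28564260499385
t 41.4
tcp [ 0.4469 -0.2194  0.2261]
F [-0.2 -0.   0.3]
gap 0.0847
jaw 6.2
turn [ 0.04 -0.02  0.01]
shift_cm_before_turn [ 1.701e+01 -1.000e-02 -7.000e-02]
shift_after_turn [ 1.701e+01 -1.000e-02 -8.000e-02]
j6 0.85
tray 0.4560912813747681 0.31025021222353943
tray 0.45411138829303604 0.2002680317424046
```

Emit:
step_arm --targets '[[[0,0,0],[3,0,-0.05],8.5],[[0,0,0],[3,0,0],8.5],[[0,0,0],[3,0,0],8.5],[[0,0,0],[3,0,0],8.5],[[0,0,0],[3,0,0],8.5],[[0,0,0],[2,0,0],8.5],[[0,0,0],[0,0,0],8.5],[[0,0,0],[0,0,0],8.5],[[0,0,0],[0,0,0],4],[[0,0,0],[0,0,0],4]]'

```text
clock: 42.4
tcp_pos: [0.4474, -0.2199, 0.0577]
orientation: [0.527, 0.473, 0.525, -0.473]
wrist_force: [-4.7, 0.2, 4.1]
finger_gap: 0.0582
```

Emit:
step_arm --targets '[[[0,0,0],[0,0,0],4],[[0,0,0],[0,0,0],4],[[0,0,0],[0,0,0],4],[[0,0,0],[0,0,0],4],[[0,0,0],[0,0,0],4],[[0,0,0],[0,0,0],4],[[0,0,0],[-1,0,0],4],[[0,0,0],[-3,0,0],4],[[0,0,0],[-3,0,0],4],[[0,0,0],[-3,0,0],4]]'

```text
clock: 43.4
tcp_pos: [0.4459, -0.2187, 0.1575]
orientation: [0.526, 0.473, 0.526, -0.473]
wrist_force: [-0.3, -0.8, -3.4]
finger_gap: 0.0573
```

```bash
python3 - <<'E'
from h import *
s=get_state();save('wrist','w21')
go((.456,.305,.17),None)
E
```

```text
t 43.45
tcp [ 0.4483 -0.2203  0.1627]
F [ 2.2 -1.7 -0. ]
gap 0.0567
jaw 6.1
turn [-0.    0.25 -0.3 ]
shift_cm_before_turn [ -0.92   6.37 -52.15]
shift_after_turn [ -0.73   6.37 -52.15]
j6 0.85
```

View pics/w21.png

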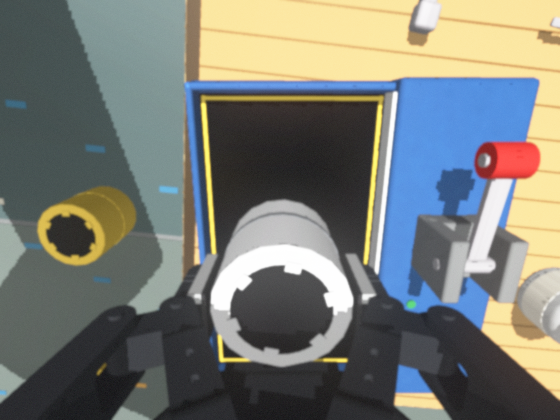

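Emit:
step_arm --targets '[[[0,0,0],[-1,0.4,-3.2],4],[[0,0,0],[0,0.4,-3.2],4],[[0,0,0],[0,0.4,-3.2],4],[[0,0,0],[0,0.4,-3.2],4],[[0,0,0],[0,0.4,-3.2],4],[[0,0,0],[0,0.4,-3.2],4],[[0,0,0],[0,0.4,-3.2],4],[[0,0,0],[0,0.4,-3.2],4],[[0,0,0],[0,0.4,-3.2],4],[[0,0,0],[0,0.4,-3.2],4]]'

```text
clock: 44.45
tcp_pos: [0.4515, 0.1046, 0.1661]
orientation: [0.526, 0.473, 0.526, -0.473]
wrist_force: [0.8, 0.6, -4.9]
finger_gap: 0.0566
```

Emit:
step_arm --targets '[[[0,0,0],[0,0.4,-3.3],4],[[0,0,0],[0,0.4,-3.3],4],[[0,0,0],[0,0.4,-3.3],4],[[0,0,0],[0,0.4,-3.3],4],[[0,0,0],[0,0.4,-3.3],4],[[0,0,0],[0,0.4,-3.3],4],[[0,0,0],[0,0,0],4],[[-7,0,0],[0,0,0],4],[[-7,0,0],[0,0,0],4],[[-7,0,0],[0,0,0],4]]'

```text
clock: 45.45
tcp_pos: [0.4543, 0.3022, 0.1658]
orientation: [0.604, 0.367, 0.605, -0.368]
wrist_force: [0.0, 0.4, -4.1]
finger_gap: 0.0572
```

Emit:
step_arm --targets '[[[-7,0,0],[0,0,0],4],[[-7,0,0],[0,0,0],4],[[-7,0,0],[0,0,0],4],[[-7,0,0],[0,0,0],4],[[-7,0,0],[0,0,0],4],[[-7,0,0],[0,0,0],4],[[-7,0,0],[0,0,0],4],[[-7,0,0],[0,0,0],4],[[-7,0,0],[0,0,0],4],[[0,0,0],[0,0,0],4]]'

```text
clock: 46.45
tcp_pos: [0.4544, 0.302, 0.166]
orientation: [0.707, -0.001, 0.707, 0.001]
wrist_force: [0.3, 0.3, -3.9]
finger_gap: 0.0565
```

```bash
python3 - <<'E'
from h import *
s=get_state();save('wrist','w22');save('side','d22')
go((.456,.305,.036),np.pi/2)
E
```

```text
t 46.55
tcp [0.4547 0.3022 0.1661]
F [ 0.5  0.7 -3.2]
gap 0.057
jaw 89.9
turn [-0.07 -0.03  0.02]
shift_cm_before_turn [13.01  0.28  0.14]
shift_after_turn [13.01  0.28  0.13]
j6 0.44
```

View pics/w22.png

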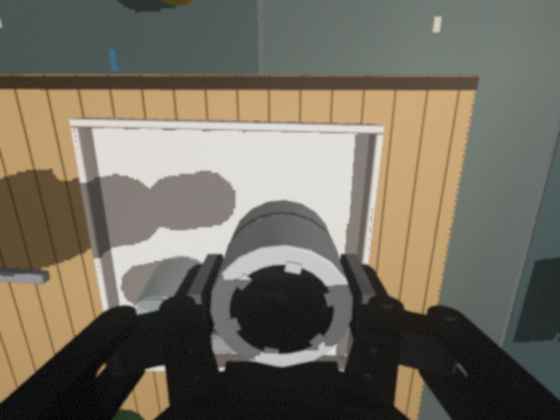

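View pics/d22.png

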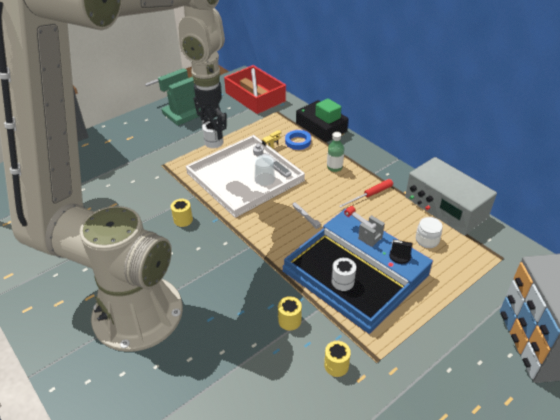

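```bash
python3 - <<'E'
from h import *
s=get_state()
print(ray('wrist',(72,122),.034,s),ray('wrist',(382,128),.034,s), 'inner',ray('wrist',(95,128),.034,s),ray('wrist',(372,133),.034,s))
E
```

```text
[0.39015338 0.12521065 0.034     ] [0.39536982 0.38970797 0.034     ] inner [0.39514361 0.14390645 0.034     ] [0.39954825 0.38150848 0.034     ]
```

Emit:
step_arm --targets '[[[0,0,0],[3,0,0.1],4],[[0,0,0],[3,0,0],4],[[0,0,0],[3,0,0],4],[[0,0,0],[2.5,0,0],4],[[0,0,0],[1,0,0],4],[[0,0,0],[0.3,0,0],4],[[0,0,0],[0.2,0,0],4],[[0,0,0],[0,0,0],4],[[0,0,0],[0,0,0],4],[[0,0,0],[0,0,0],4]]'

```text
clock: 47.55
tcp_pos: [0.4566, 0.3031, 0.0373]
orientation: [0.708, -0.0, 0.706, 0.001]
wrist_force: [-0.8, -0.6, -2.8]
finger_gap: 0.0571
```

Emit:
step_arm --targets '[[[0,0,0],[0.1,0,0],4],[[0,0,0],[0.1,0,0],4],[[0,0,0],[0.1,0,0],4],[[0,0,0],[0,0,0],4],[[0,0,0],[0,0,0],4],[[0,0,0],[0,0,0],4],[[0,0,0],[0,0,0],4],[[0,0,0],[0,0,0],4],[[0,0,0],[0,0,0],4],[[0,0,0],[0,0,0],4]]'

```text
clock: 48.55
tcp_pos: [0.4561, 0.3029, 0.0349]
orientation: [0.708, -0.001, 0.707, 0.001]
wrist_force: [-2.6, -2.9, 8.0]
finger_gap: 0.0568
```

Contact. Release (gently), rise.

Emit:
step_arm --targets '[[[0,0,0],[0,0,0],6.5],[[0,0,0],[0,0,0],8],[[0,0,0],[0,0,0],8],[[0,0,0],[0,0,0],8],[[0,0,0],[0,0,0],8],[[0,0,0],[-1,0,0],8],[[0,0,0],[-3,0,0],8.5],[[0,0,0],[-3,0,0],8.5],[[0,0,0],[-3,0,0],8.5],[[0,0,0],[-3,0,0],8.5]]'

```text
clock: 49.55
tcp_pos: [0.4558, 0.3027, 0.1653]
orientation: [0.707, -0.001, 0.707, 0.001]
wrist_force: [0.5, -0.5, -0.6]
finger_gap: 0.085
```

Emit:
step_arm --targets '[[[0,0,0],[-3,0,0],8.5],[[0,0,0],[0,-3.4,0],8.5],[[0,0,0],[0,-3.4,0],8.5],[[0,0,0],[0,-3.4,0],8.5],[[0,0,0],[0,-3.4,0],8.5],[[0,0,0],[0,-3.4,0],8.5],[[0,0,0],[0,-3.4,0],8.5],[[0,0,0],[0,-3.4,0],8.5],[[0,0,0],[0,-3.4,0],8.5],[[0,0,0],[0,-3.4,0],8.5]]'

```text
clock: 50.55
tcp_pos: [0.4564, -0.0046, 0.1942]
orientation: [0.708, -0.001, 0.707, 0.001]
wrist_force: [-0.1, -0.7, 0.6]
finger_gap: 0.0849
```

Emit:
step_arm --targets '[[[8.4,0,0],[0,0,0],8.5],[[8.4,0,0],[0,0,0],8.5],[[8.4,0,0],[0,0,0],8.5],[[8.4,0,0],[0,0,0],8.5],[[8.4,0,0],[0,0,0],8.5],[[8.4,0,0],[0,0,0],8.5],[[8.4,0,0],[0,0,0],8.5],[[8.4,0,0],[0,0,0],8.5],[[8.4,0,0],[0,0,0],8.5],[[8.4,0,0],[0,0,0],8.5]]'

```text
clock: 51.55
tcp_pos: [0.4566, -0.0033, 0.194]
orientation: [0.525, 0.474, 0.524, -0.474]
wrist_force: [-0.2, -0.3, -0.4]
finger_gap: 0.0853
```

```bash
python3 - <<'E'
from h import *
s=get_state();save('wrist','w23');save('side','d23')
go((.439,-.2745,.2),.107)
E
```

```text
t 51.65
tcp [ 0.4566 -0.0033  0.194 ]
F [-0.  -0.1  0.7]
gap 0.085
jaw 6.1
turn [-0.03  0.01 -0.04]
shift_cm_before_turn [-0.6  -4.63 26.78]
shift_after_turn [-0.6  -4.64 26.78]
j6 1.28
```

View pics/d23.png

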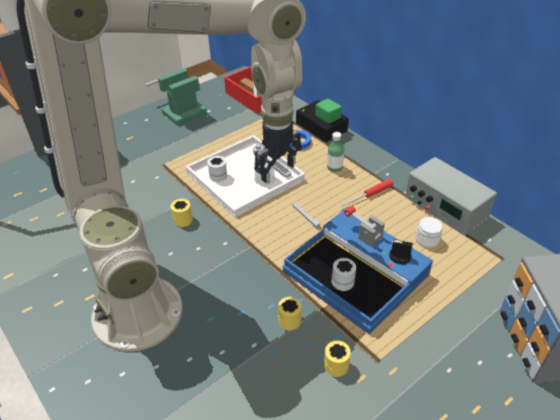

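Emit:
step_arm --targets '[[[0,0,0],[0,-0.5,3],8.5],[[0,0,0],[0,-0.5,3],8.5],[[0,0,0],[0,-0.5,3],8.5],[[0,0,0],[0,-0.5,3],8.5],[[0,0,0],[0,-0.5,3],8.5],[[0,0,0],[0,-0.5,3],8.5],[[0,0,0],[0,-0.5,3],8.5],[[0,0,0],[0,-0.5,3],8.5],[[0,0,0],[0,-0.6,2.8],8.5],[[0,0,0],[0,0,0],8.5]]'

```text
clock: 52.65
tcp_pos: [0.4393, -0.278, 0.1935]
orientation: [0.527, 0.472, 0.525, -0.473]
wrist_force: [-0.0, 0.3, -1.0]
finger_gap: 0.0849
```

```bash
python3 - <<'E'
from h import *
s=get_state();save('wrist','w24')
go((.439,-.2745,.056),.107)
E
```

```text
t 52.7
tcp [ 0.4392 -0.2761  0.1934]
F [ 0.   0.3 -1. ]
gap 0.0849
jaw 6.1
turn [ 0.01  0.   -0.02]
shift_cm_before_turn [13.74 -0.   -0.16]
shift_after_turn [13.74 -0.   -0.16]
j6 0.75
```

View pics/w24.png

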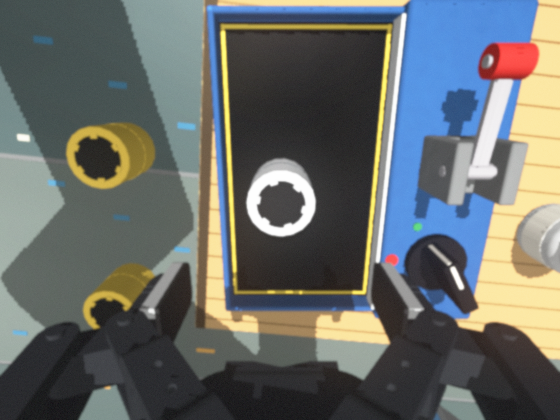

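Emit:
step_arm --targets '[[[0,0,0],[3,0,-0.15],8.5],[[0,0,0],[3,0,0],8.5],[[0,0,0],[3,0,0],8.5],[[0,0,0],[3,0,0],8.5],[[0,0,0],[1.7,0,0],8.5],[[0,0,0],[0,0,0],8.5],[[0,0,0],[0,0,0],8.5],[[0,0,0],[0,0,0],4],[[0,0,0],[0,0,0],4],[[0,0,0],[0,0,0],4]]'

```text
clock: 53.7
tcp_pos: [0.4398, -0.2738, 0.0578]
orientation: [0.527, 0.472, 0.525, -0.473]
wrist_force: [-1.3, 1.6, 6.1]
finger_gap: 0.0549
```

Emit:
step_arm --targets '[[[0,0,0],[0,0,0],4],[[0,0,0],[0,0,0],4],[[0,0,0],[0,0,0],4],[[0,0,0],[0,0,0],4],[[0,0,0],[0,0,0],4],[[0,0,0],[-1,0,0],4],[[0,0,0],[-3,0,0],4],[[0,0,0],[-3,0,0],4],[[0,0,0],[-3,0,0],4],[[0,0,0],[-1,0,0],4]]'

```text
clock: 54.7
tcp_pos: [0.4405, -0.2742, 0.1698]
orientation: [0.528, 0.473, 0.524, -0.472]
wrist_force: [0.5, -1.4, -3.5]
finger_gap: 0.055
```

```bash
python3 - <<'E'
from h import *
s=get_state();save('wrist','w25')
go((.456,.198,.17),None)
E
```

```text
t 54.75
tcp [ 0.4406 -0.2744  0.1699]
F [ 1.2 -0.  -3.2]
gap 0.055
jaw 6.1
turn [-0.    0.23 -0.22]
shift_cm_before_turn [ -0.17   6.57 -46.8 ]
shift_after_turn [-1.00e-02  6.57e+00 -4.68e+01]
j6 0.75
```

View pics/w25.png

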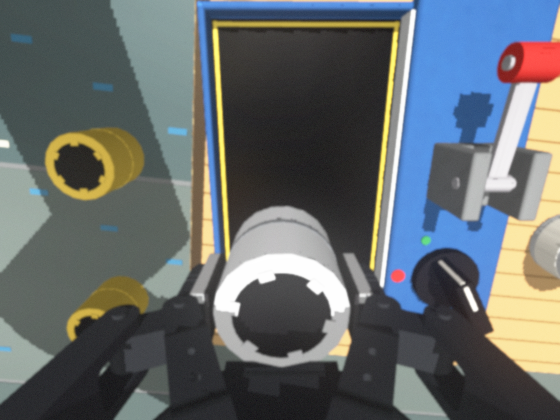

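Emit:
step_arm --targets '[[[0,0,0],[0,0.5,-3.3],4],[[0,0,0],[0,0.5,-3.3],4],[[0,0,0],[0,0.5,-3.3],4],[[0,0,0],[0,0.5,-3.3],4],[[0,0,0],[0,0.5,-3.3],4],[[0,0,0],[0,0.5,-3.3],4],[[0,0,0],[0,0.5,-3.3],4],[[0,0,0],[0,0.5,-3.3],4],[[0,0,0],[0,0.5,-3.3],4],[[0,0,0],[0,0.5,-3.3],4]]'

```text
clock: 55.75
tcp_pos: [0.4526, 0.0617, 0.1648]
orientation: [0.525, 0.472, 0.527, -0.473]
wrist_force: [1.7, 1.0, -3.7]
finger_gap: 0.0551
```

Emit:
step_arm --targets '[[[0,0,0],[0,0.4,-3.4],4],[[0,0,0],[0,0.4,-3.4],4],[[0,0,0],[0,0.4,-3.5],4],[[0,0,0],[0,0.4,-3.5],4],[[0,0,0],[0,0,0],4],[[-7,0,0],[0,0,0],4],[[-7,0,0],[0,0,0],4],[[-7,0,0],[0,0,0],4],[[-7,0,0],[0,0,0],4],[[-7,0,0],[0,0,0],4]]'

```text
clock: 56.75
tcp_pos: [0.454, 0.1984, 0.1649]
orientation: [0.644, 0.29, 0.645, -0.292]
wrist_force: [-0.5, -0.5, -3.3]
finger_gap: 0.0551
```

Emit:
step_arm --targets '[[[-7,0,0],[0,0,0],4],[[-7,0,0],[0,0,0],4],[[-7,0,0],[0,0,0],4],[[-7,0,0],[0,0,0],4],[[-7,0,0],[0,0,0],4],[[-7,0,0],[0,0,0],4],[[-7,0,0],[0,0,0],4],[[0,0,0],[0,0,0],4],[[0,0,0],[0,0,0],4],[[0,0,0],[0,0,0],4]]'

```text
clock: 57.75
tcp_pos: [0.4546, 0.1989, 0.1658]
orientation: [0.707, -0.0, 0.707, -0.0]
wrist_force: [0.1, 0.2, -3.4]
finger_gap: 0.0553
```

```bash
python3 - <<'E'
from h import *
s=get_state();save('wrist','w26');save('side','d26')
go((.456,.198,.037),np.pi/2)
for d in find_in('side','socket_a'): e=d['extent'];print(d['p'],np.round(e),ray('side',(e[0]+e[2]/2,e[1]+e[3]/2),.041))
E
```

```text
t 57.85
tcp [0.4548 0.199  0.1661]
F [ 0.2 -0.9 -3.4]
gap 0.0546
jaw 90.0
turn [ 0.05 -0.02  0.  ]
shift_cm_before_turn [12.91 -0.1   0.13]
shift_after_turn [12.91 -0.1   0.12]
j6 0.25
0.94 [323. 345.  27.  32.] [ 0.2652245  -0.43299036  0.041     ]
0.94 [170. 201.  24.  27.] [0.26028026 0.19603763 0.041     ]
0.78 [208. 154.  19.  29.] [0.45697656 0.30357594 0.041     ]
0.57 [278. 296.  24.  33.] [ 0.27269978 -0.26637507  0.041     ]
0.16 [284. 204. 148. 129.] [ 0.49578965 -0.27430599  0.041     ]
```

View pics/w26.png

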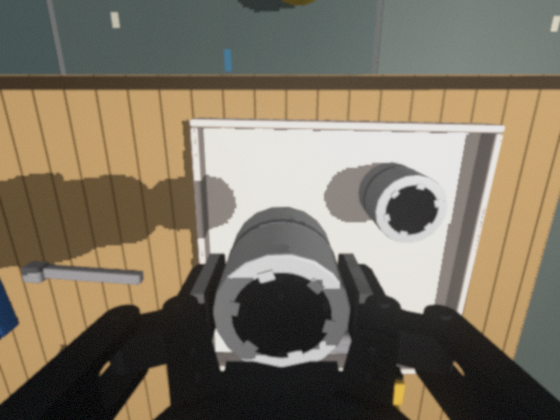

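Emit:
step_arm --targets '[[[0,0,0],[3,0,0],4],[[0,0,0],[3,0,0],4],[[0,0,0],[3,0,0],4],[[0,0,0],[2.5,0,0],4],[[0,0,0],[0.9,0,0],4],[[0,0,0],[0.3,0,0],4],[[0,0,0],[0.2,0,0],4],[[0,0,0],[0,0,0],4],[[0,0,0],[0,0,0],4],[[0,0,0],[0,0,0],4]]'

```text
clock: 58.9
tcp_pos: [0.4557, 0.1994, 0.0382]
orientation: [0.708, -0.001, 0.706, 0.001]
wrist_force: [0.2, -0.2, -4.5]
finger_gap: 0.0551
```

Emit:
step_arm --targets '[[[0,0,0],[0.1,0,0],4],[[0,0,0],[0.1,0,0],4],[[0,0,0],[0,0,0],4],[[0,0,0],[0,0,0],4],[[0,0,0],[0,0,0],4],[[0,0,0],[0,0,0],4],[[0,0,0],[0,0,0],4],[[0,0,0],[0,0,0],4],[[0,0,0],[0,0,0],4],[[0,0,0],[0,0,0],4]]'

```text
clock: 59.9
tcp_pos: [0.4549, 0.1992, 0.0353]
orientation: [0.707, -0.001, 0.707, 0.001]
wrist_force: [-0.8, 1.1, -4.3]
finger_gap: 0.0549
```

Emit:
step_arm --targets '[[[0,0,0],[0.1,0,0],4],[[0,0,0],[0.1,0,0],4],[[0,0,0],[0,0,0],4],[[0,0,0],[0,0,0],4],[[0,0,0],[0,0,0],4],[[0,0,0],[0,0,0],4],[[0,0,0],[0,0,0],4],[[0,0,0],[0,0,0],4],[[0,0,0],[0,0,0],4],[[0,0,0],[0,0,0],4]]'

```text
clock: 60.9
tcp_pos: [0.4551, 0.1993, 0.0348]
orientation: [0.707, -0.001, 0.707, 0.001]
wrist_force: [-5.0, -1.3, 10.5]
finger_gap: 0.0551
```

Emit:
step_arm --targets '[[[0,0,0],[0,0,0],6.5],[[0,0,0],[0,0,0],8],[[0,0,0],[0,0,0],8],[[0,0,0],[0,0,0],8],[[0,0,0],[0,0,0],8],[[0,0,0],[-1,0,0],8],[[0,0,0],[-3,0,0],8.5],[[0,0,0],[-3,0,0],8.5],[[0,0,0],[-3,0,0],8.5],[[0,0,0],[-3,0,0],8.5]]'

```text
clock: 61.9
tcp_pos: [0.4548, 0.1992, 0.1653]
orientation: [0.707, -0.001, 0.707, 0.001]
wrist_force: [0.4, -0.2, 0.3]
finger_gap: 0.0848
```

Emit:
step_arm --targets '[[[0,0,0],[-3,0,0],8.5],[[0,0,0],[-3,0,0],8.5],[[0,0,0],[0,0,-2],8.5],[[0,0,0],[0,0,-2],8.5],[[0,0,0],[0,0,-2],8.5],[[0,0,0],[0,0,0],8.5],[[0,0,0],[0,0,0],8.5],[[0,0,0],[0,0,0],8.5],[[0,0,0],[0,0,0],8.5],[[0,0,0],[0,0,0],8.5]]'

```text
clock: 62.9
tcp_pos: [0.3955, 0.199, 0.2231]
orientation: [0.707, -0.001, 0.707, 0.001]
wrist_force: [-0.8, -0.9, -0.2]
finger_gap: 0.0854
```

```bash
python3 - <<'E'
from h import *
s=get_state();print(s['clock'],s['tcp_pos']);save('wrist','w27');save('side','d27');save('scene','s27')
for c in ['side','scene']:
  for d in find_in(c,'socket_a'): e=d['extent'];print(c,d['p'],np.round(e),ray(c,(e[0]+e[2]/2,e[1]+e[3]/2),.041))
a=cv2.imread('pics/side0.png');b=cv2.imread('pics/d27.png')
cv2.imwrite('pics/d27c.png',np.hstack([cv2.resize(x[110:290,170:430],(400,277*1)) for x in (a,b)]))
E
```

```text
62.9 [0.395479   0.19901661 0.22314985]
side 0.98 [323. 345.  26.  34.] [ 0.26341192 -0.43343901  0.041     ]
side 0.9 [172. 200.  24.  28.] [0.26579939 0.194363   0.041     ]
side 0.7 [277. 298.  26.  33.] [ 0.2694558  -0.27054506  0.041     ]
side 0.69 [224. 172.  22.  30.] [0.44947557 0.19849694 0.041     ]
side 0.58 [207. 155.  20.  27.] [0.45650559 0.30564486 0.041     ]
side 0.56 [280. 208. 155. 126.] [ 0.48896476 -0.27652532  0.041     ]
scene 0.85 [313. 170.  18.  25.] [0.450965  0.2997154 0.041    ]
scene 0.85 [172. 246.  22.  28.] [ 0.28813939 -0.27185886  0.041     ]
scene 0.77 [260. 174.  14.  22.] [0.29025101 0.18913174 0.041     ]
scene 0.6 [125. 282.  27.  34.] [ 0.28955128 -0.43934735  0.041     ]
scene 0.53 [303. 188.  18.  19.] [0.4606344  0.18755501 0.041     ]
```

View pics/d27c.png

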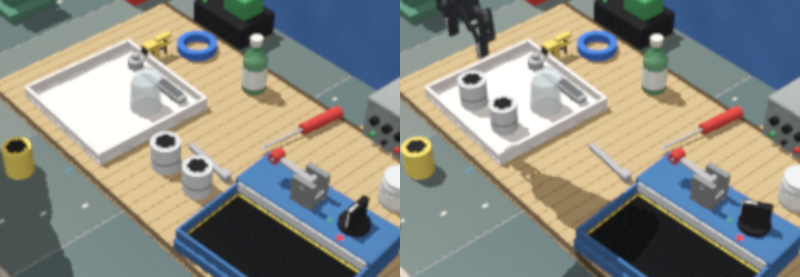

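View pics/w27.png

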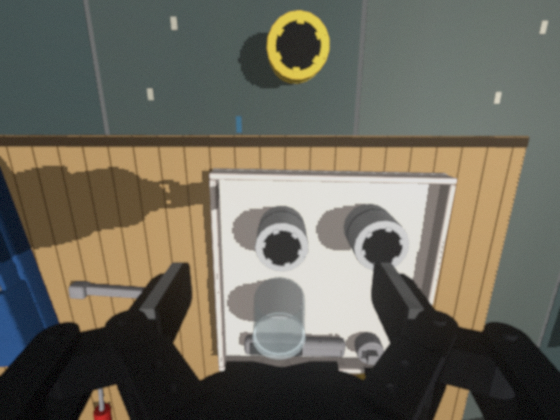

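View pics/s27.png

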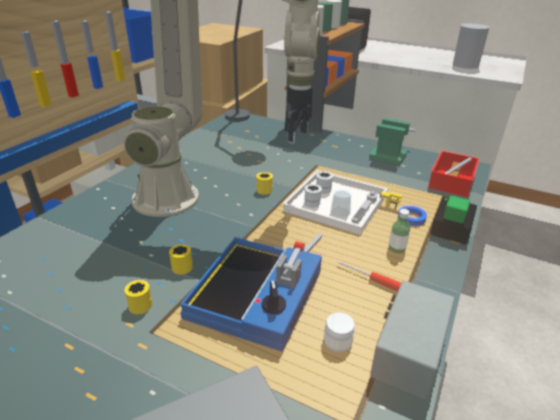

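Both sockets stand in the tray. The knob is at weak, the lever is up, and the tumbler and wrench look unmoved, so I'm handing in.

```bash
python3 - <<'E'
from h import *
print(hand_in())
E
```

```text
the job is handed in; nothing more can be done
None
```

The full sequence is done and I handed it in at about 63 s; `hand_in()` gives no verdict, so I have no pass or fail to report.

- **What was there:** Two chrome sockets were on the mat, measuring about 55 mm and 57 mm between the fingers. I left the yellow look-alikes and the white jar alone.
- **First pulse:** With both sockets on the plate and the knob at strong, I pressed the lever about 18.5 mm down at the roller, roughly 0.25 rad, and let it up.
- **Knob:** I gripped it and turned it 59° clockwise. Afterwards the pictures showed the pointer at the green dot.
- **Second pulse:** I pressed the lever to the same depth, with both sockets on the plate, and let it up.
- **Tray:** I stood both sockets on the floor of the empty near half, let go and moved the arm clear.

**Last checks:**
- The final pictures showed both sockets upright in the tray, near (0.455, 0.20) and (0.456, 0.304). The knob was at weak, the lever up, and the tumbler and wrench looked unmoved by eye.
- I estimated lever angles from tool height and contact force, since the joint reading isn't available. The force at full press read 2.9 N on the first pulse and 4.0 N on the second, at the same depth; I put that down to sensor noise.
- One socket was knocked several centimetres across the plate before the second pulse. It stayed standing on the plate, right beside the other one, and I measured its position again before picking it up.

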